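Clamp a violin neck blank in the click-stop vise

TASK

Lay the violin neck blank on the bed of the bench vise so that its wide heel sits centred between the two open jaws and its shaft and scroll lie along the long end of the bed, and let go of it. Then turn the vise's bar knob clockwise, seen from above, until the heel is clamped and the knob's ratchet clicks and slips: at least one full click, and no more than five. Leave the blank clamped and everything else on the bench where it is.

Things in the scene. Friction and masses are not known exactly. Their poses are not given: they have to be found in the camera images.
- vise: The vise, fixed to the bench. Origin on the bench top under the middle of the bay between its jaws. Bed: a pale board 20 mm thick, x -62 to 62 mm, y -65 to 205 mm. The jaws are 60 mm long (y -30 to 30 mm), tops at z = 52 mm. Fixed jaw at +x, face at x = 29 mm. At -x a grey drive housing 50 mm high (x -148 to -62, y -40 to 40 mm) bears the knob, its axis vertical at x = -105, y = 0
- bay (a point): Middle of the bay, on top of the bed (20 mm above the bench), axes as the vise's. The heel goes here, between the jaws, the blank lying along y with its scroll at +y; beyond y = 30 mm the bed is free of jaws
- jaw: The sprung face of the moving bright steel jaw. Origin on its clamping face, mid-length, at the level of the bed's top; x points to the fixed jaw. Fully open it is at x = -29 mm in the vise's frame (bay 58 mm wide); it starts 0 to 4 mm closed, closes 6 mm per radian of screw (up to 20 mm), gives by about 3 mm as it clamps, and stays where it is left
- knob_grip (a point): Black bar knob with a vertical axis on the drive housing. The point is on the axis, 80 mm above the bench. The bar is 56 mm long (along x), 14 mm thick (y), from 62 to 96 mm above the bench; under it a round skirt 60 mm across, 51 to 63 mm above the bench. Clockwise from above closes the jaw, against about 0.15 N m; 1.9 to 2.5 rad to clamp, so regrasp on the way
- knob (a joint): Angle (rad) by which the knob has slipped on its screw, growing clockwise: about 0 until the heel is clamped; then at about 0.3 N m the clutch slips over a tooth every 45 degrees, 0.785 rad per click, the torque dropping to about 0.1 N m after each
- neck: The neck blank: a bandsawn violin neck in pale maple lying on its side, 44 mm thick (vertical), about 0.2 kg. Origin under the centre of its heel, a block 46 mm wide (x -23 to 23) and 66 mm long (y -33 to 33). The shaft goes on along +y to 144 mm, 26 mm wide (x -3 to 23), with a fillet beside the heel up to y = 62 mm; then the scroll head, to y = 198 mm
- neck_grip (a point): Point on the blank's shaft near its centre of mass, half-way up and midway across the 26 mm width: x = 10, y = 75, z = 22 mm from the blank's origin. Can be grasped here from above, closing along the blank's x
- heel (a point): Centre of the heel, half-way up (22 mm above the blank's underside)
- scroll (a point): Centre of the round scroll, half-way up, 178 mm from the heel's centre along y
- maple_block: Leave alone: plain rectangular maple block 50 x 90 x 32 mm, origin under its centre
- glue_jar: Leave alone: amber glass jar with a steel lid, 64 mm across, 80 mm tall, origin under its centre
- oil_bottle: Leave alone: amber glass bottle with a black cap, 54 mm across, 130 mm tall, origin under its centre
- brush: Leave alone: brush lying on the bench, origin underneath it
- gouge: Leave alone: carving gouge, 220 mm long, dark wooden handle and steel blade, lying on the bench, origin under the ferrule between handle and blade
- mallet: Leave alone: carver's mallet with a round pale wood head, standing on it, 84 mm across, 210 mm tall, origin under its centre
Mind the look-alikes: they are no part of the job. Leave any blue or grey look-alike of the neck alone.

How it is judged:
On the way, in this order (a step that is already met when the one before it is completed fails the run):
1. the blank lies flat on the bed, heel in the bay, let go, before the ratchet has slipped (x of heel in the frame of vise between -0.012 and 0.014 m and y of heel in the frame of vise between -0.022 and 0.022 m and z of heel in the frame of vise between 0.036 and 0.047 m and y of scroll in the frame of vise above 0.12 m and angle between neck's own z axis and vertical below 0.08 rad and contact force between the fingers and neck below 0.3 N and value of joint knob below 0.5 rad), for 0.2 s.
2. the jaw presses on the heel and the knob has clicked at least once (x of heel in the frame of vise between -0.012 and 0.014 m and y of heel in the frame of vise between -0.022 and 0.022 m and z of heel in the frame of vise between 0.036 and 0.047 m and y of scroll in the frame of vise above 0.12 m and angle between neck's own z axis and vertical below 0.08 rad and contact force between jaw and neck above 6 N and value of joint knob above 0.6 rad), for 0.1 s.
At the end, for the whole second after the job is handed in: The blank lies flat on the vise's bed, scroll towards the long end, its heel's centre within 22 mm (along the jaws) of the bay's middle, square to the jaws within 0.1 rad and clamped between them with more than 6 N, at rest; the knob has slipped one to five clicks (all of step 2 and contact force between vise and neck above 6 N and value of joint knob below 4.3 rad and angle between the y axis of neck and the y axis of vise, either way round below 0.1 rad and linear speed of neck below 0.01 m/s); the robot touches nothing.
It fails at once if the ratchet is driven past five clicks (value of joint knob above 4.4 rad).
It fails at once if a bystander is moved by more than 30 mm (distance of any of maple_block, glue_jar, oil_bottle, brush, gouge, mallet from where it was at the start of the episode above 0.03 m).
It also fails if it takes over 67 s, if anything falls off the work surface, if the arm or the gripper's body presses on something with over 40 N, if the wrist force passes 120 N, or if a joint passes its speed limit or range.

ROBOT

A 6-joint arm with a two-finger parallel gripper is mounted at the origin on the work surface. World frame = base frame: x ahead of the robot, y to its left, z up, the work surface at z = 0. Lengths are in m, angles in rad, forces in N, time in s.
With the tool pointing down it reaches from about 0.325 to 0.875 m from the base axis. Payload 4.4 kg.
Tool frame: the origin (TCP) lies between the finger pads; the fingertips stand 19 mm ahead of it and the grasp point (between the pads) is the TCP (robot.nose_length is the z of the fingertips in the tool frame, in m); z points along the fingers, y is the direction in which the jaws open and shut (so a half turn about z gives the same grasp; the last joint's range is limited). The gripper opens to 85 mm and grips with 20 to 120 N. Pads are 22 mm wide; open, the fingers measure 114 mm over their backs; the gripper's body (76 mm by 85 mm) begins 54 mm behind the grasp point. The pads swing forward as they close: fully open they stand 13 mm farther back than shut.
Start: joints at [1.198, 0.207, 1.542, -0, 1.393, -0.15], TCP at [0.127, 0.561, 0.25] pointing down, gripper open.
Joint ranges: [-2.73, 2.73], [-0.86, 2.22], [0.23, 2.46], [-1.11, 4.25], [0.08, 2.63], [-2.82, 2.82]. Speed limits (rad/s): [2.79, 2.79, 3.14, 3.14, 3.14, 3.14].

INTERFACE

Orientations are given as a unit quaternion [x, y, z, w].
In Python, from station import monitor, imaging, robot gives the robot as it stands. The module is installed in compiled form; this text tells all that it offers.
- The arm moves only by the tool send_rows, never from a script. Its argument "series" is a list of rows, each a list of 3 entries, a list of its own where there are three numbers: the turn, a rotation vector about the tool's x, y, z in units of 10 degrees (1.0 is 10 degrees), then the shift along the tool's x, y, z in units of 40 mm (1.0 is 40 mm), then the opening, from 0 (shut) to 1 (fully open). A call has 1 to 10 rows; each row shifts and turns the commanded pose from where the row before left it, along the tool's axes as they then stand; what a row does not reach is not made up. A row lasts 1/8 s, in which the tool goes at most 62.5 mm and 10.7 degrees, less where a joint would pass 70% of its speed; a pose out of reach is approached as far as the arm can. A call is refused whole if a number of a shift passes 1 or a number of a turn 1, either way. A call with a gripper value outside its range is refused whole. The fingers move at their own pace and stop on an object; the grip force is fixed at half the most. Time passes only in rows, so rows that do not move let the fingers close. It gives the time, the measured TCP pose, the force and the opening at its end, in the units of the state.
- monitor.read_state(): the state, without advancing time (a new reading comes with each control period).
- imaging.camera(name): name is "scene" or "top"; returns the picture (384x512x3 uint8, blue, green, red); there is no depth.
- imaging.calibration(name): a dict with "fx", "fy", "cx", "cy" (pixels), "R" (3x3) and "t" (3): a world point X has camera coordinates R X + t. Camera axes: x right, y down, z forward; pixel columns grow to the right and rows downward; lengths in m; the calibration is good to about 2 mm. A picture is of the moment at which its call begins. calibration takes no time and is no camera call.
- robot.job_done(): hands the job in, once; it reports no verdict.
The state is a dict: "time_s": time; "joint_positions": joint angles; "dq": joint speeds; "tau": joint torques, N m; "eef_pos": TCP position; "ee_rot": TCP orientation; "contact_force": force on the tool from outside, world axes, zero at the start; "wrist_torque": the same for the moment, N m; "opening": opening from 0.0 (shut) to 1.0 (fully open).
Only numpy, scipy, OpenCV 4.12 (cv2) and the standard library are available. Lean on these libraries where they do the work, as an engineer would, in place of code of your own. Each camera call takes 0.05 s, during which the arm holds its last target.

## Working session

There is one attempt and no reset: what is moved stays moved. The work goes in short steps, Python scripts to look and compute and a tool call to move; the robot and the scene stay as the last step left them, time stands still between calls to the robot, and variables do not carry over. Pictures are saved under pics/ and viewed, and the job is handed in when it is done.

Besides the shell and the picture viewer there is one more tool, called after "Emit:" as name(argument=value, ...) on one line, values as JSON. send_rows: Moves the arm, as the interface text tells. Its arguments: {"type":"object","properties":{"series":{"type":"array","items":{"type":"array"}}},"required":["series"]}

```bash
mkdir -p pics; ls; python3 - <<'E'
from station import monitor, imaging, robot
import cv2
for n in ("scene","top"):
    im=imaging.camera(n); cv2.imwrite(f"pics/{n}0.png",im)
    c=imaging.calibration(n); print(n,{k:(v if not hasattr(v,'tolist') else v.tolist()) for k,v in c.items()})
print(monitor.read_state()); print(robot.nose_length)
E
```

```text
pics
scene {'fx': 484.50339866483273, 'fy': 484.50339866483273, 'cx': 259.41969605720607, 'cy': 185.65564452307706, 'R': [[0.017831934811385373, 0.9998130177585437, -0.007480081646361549], [0.7517195673709526, -0.018339121612621134, -0.6592278579141699], [-0.659241772138652, 0.0061323844490723456, -0.7519060311823935]], 't': [-0.03062033786274638, -0.3328411333638026, 1.8686172819775233]}
top {'fx': 379.62914050095253, 'fy': 379.62914050095253, 'cx': 258.89390750351293, 'cy': 187.7103028057019, 'R': [[-0.008103335419154067, -0.9999514957839212, -0.005598395715134885], [-0.9893291243914304, 0.008831468862055008, -0.1454300133694008], [0.1454724014580437, 0.00436018775250681, -0.9893527021122407]], 't': [0.018902554908560323, 0.5288512983765524, 1.3459443814163226]}
{'time_s': 0.1, 'joint_positions': array([ 1.19749627e+00,  2.07365506e-01,  1.54283054e+00, -3.30963527e-05,
        1.39351702e+00, -1.50505020e-01]), 'dq': array([-0.00055335,  0.00017481, -0.00332234, -0.00022466,  0.00051062,
        0.00038751]), 'tau': array([-1.18769789e-03, -3.84086430e+01, -2.92549574e+01, -2.94181445e-04,
        4.72905624e-03, -2.27742424e-05]), 'eef_pos': array([0.1268305 , 0.56016279, 0.24921518]), 'ee_rot': array([ 1.11164284e-01,  9.93801478e-01, -1.02826663e-03, -2.58776216e-04]), 'contact_force': array([ 0.23704736, -0.12943036,  0.15339499]), 'wrist_torque': array([ 0.00736845,  0.02332253, -0.00139368]), 'opening': 0.998040427422654}
0.019
```

View pics/scene0.png

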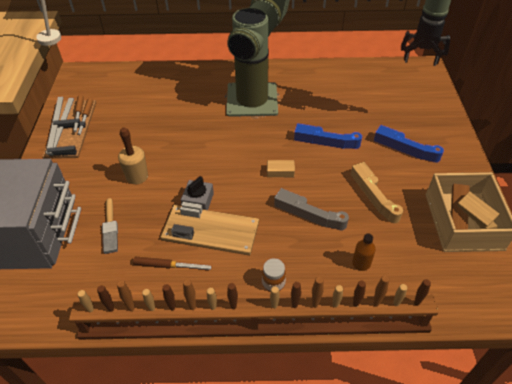

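View pics/top0.png

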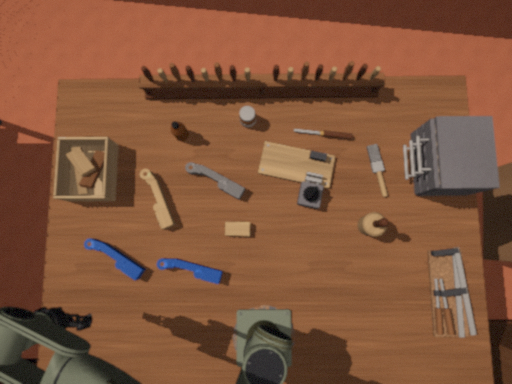

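```bash
python3 - <<'E'
import cv2
im=cv2.imread("pics/top0.png"); 
cv2.imwrite("pics/top0b.png",cv2.resize(im[130:330,60:260],None,fx=3,fy=3,interpolation=cv2.INTER_CUBIC))
cv2.imwrite("pics/top0c.png",cv2.resize(im[40:200,290:450],None,fx=3.7,fy=3.7,interpolation=cv2.INTER_CUBIC))
E
```

```text
(no output)
```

View crops.

Candidates for the blank in the top view: pale maple (157,200), grey (215,180), blue (115,258) and blue (190,268). There is also a plain block at (237,229). I choose the pale one by its description and will check it in a close crop. The vise is at about (300,170), with the knob at (312,193).

```bash
python3 - <<'E'
import cv2
im=cv2.imread("pics/top0.png"); s=cv2.imread("pics/scene0.png")
def crop(i,x,y,w,h,f,n): cv2.imwrite(n,cv2.resize(i[y:y+h,x:x+w],None,fx=f,fy=f,interpolation=cv2.INTER_CUBIC))
crop(im,130,160,60,80,7,"pics/c1.png")
crop(im,250,130,100,90,6,"pics/c2.png")
crop(s,340,155,75,75,7,"pics/c3.png")
crop(s,150,165,120,95,6,"pics/c4.png")
E
```

```text
(no output)
```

View pics/c1.png

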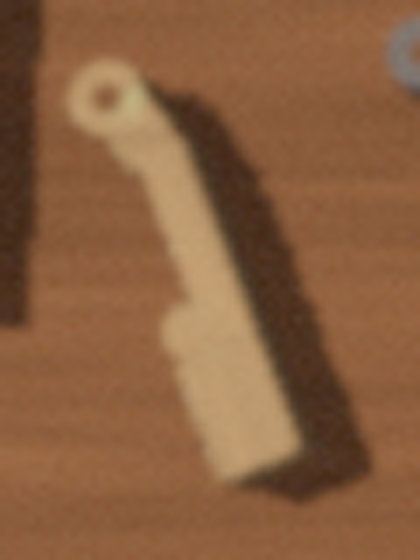

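View pics/c2.png

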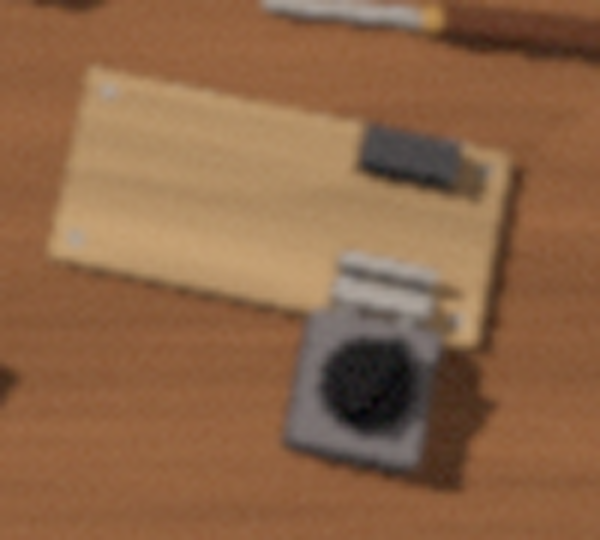

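View pics/c3.png

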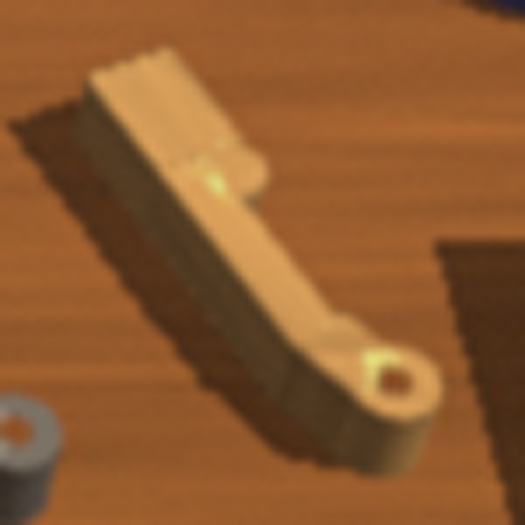

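View pics/c4.png

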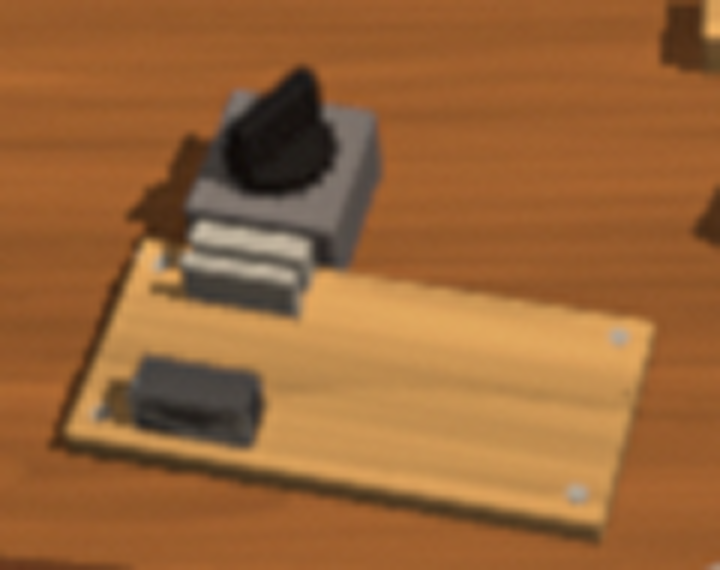

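```bash
cat > h.py <<'E'
import numpy as np, cv2
from scipy.optimize import least_squares
from station import monitor, imaging, robot
CAL={n:imaging.calibration(n) for n in("scene","top")}
def proj(n,X):
    c=CAL[n]; p=np.asarray(X)@np.array(c["R"]).T+np.array(c["t"])
    return np.stack([c["fx"]*p[...,0]/p[...,2]+c["cx"],c["fy"]*p[...,1]/p[...,2]+c["cy"]],-1)
def place(q,P):
    x,y,th=q[:3]; P=np.asarray(P,float)/1000
    c,s=np.cos(th),np.sin(th)
    return np.stack([x+c*P[...,0]-s*P[...,1],y+s*P[...,0]+c*P[...,1],P[...,2]],-1)
def back(n,uv,z):
    c=CAL[n];R=np.array(c["R"]);o=-R.T@np.array(c["t"])
    d=R.T@np.array([(uv[0]-c["cx"])/c["fx"],(uv[1]-c["cy"])/c["fy"],1]);return o+d*(z-o[2])/d[2]
def un(p,f,x,y): return (np.asarray(p,float)+.5)/f-.5+[x,y]
def crop(i,x,y,w,h,f,n,g=1): 
    i=cv2.resize(i[y:y+h,x:x+w],None,fx=f,fy=f,interpolation=cv2.INTER_CUBIC)
    if g!=1: i=np.uint8(255*(i/255.)**g)
    cv2.imwrite(n,i)
def fit(obs,q0,fr=None):
    def r(q):
        return np.concatenate([proj(n,place(q,P))-uv for n,P,uv in obs]).ravel() if 0 else np.concatenate([(proj(n,place(q,P))-uv) for n,P,uv in obs])
    s=least_squares(r,q0,loss='soft_l1'); return s.x,r(s.x).reshape(-1,2)
E
python3 - <<'E'
from h import *
np.set_printoptions(precision=4,suppress=True)
obs=[("top",P,un(u,7,130,160)) for P,u in [((23,-33,44),(299,446)),((-23,-33,44),(228,480)),((23,144,44),(183,150))]]
obs+=[("scene",P,un(u,7,340,155)) for P,u in [((23,-33,44),(90,78)),((-23,-33,44),(168,50)),((23,144,44),(292,345))]]
q,r=fit(obs,[.35,.25,.3]);print("neck",q);print(r)
hole=back("top",un((105,97),7,130,160),.044);hs=back("scene",un((395,380),7,340,155),.044);print(hole,hs)
nq=q
V=[(62,205,20),(62,-65,20),(-62,205,20),(-62,-65,20)]
obs=[("top",P,un(u,6,250,130)) for P,u in zip(V,[(92,66),(512,153),(50,258),(482,347)])]
obs+=[("scene",P,un(u,6,150,165)) for P,u in zip(V,[(600,527),(68,432),(655,320),(148,240)])]
q,r=fit(obs,[.45,-.1,-.2]);print("vise",q);print(r)
# overlay
for n in("top","scene"):
    im=cv2.imread(f"pics/{n}0.png");f=6;im=cv2.resize(im,None,fx=f,fy=f,interpolation=cv2.INTER_CUBIC)
    def pl(q,P,col): cv2.polylines(im,[np.int32((proj(n,place(q,P))+.5)*f)],True,col,1)
    pl(nq,[(-23,-33,44),(23,-33,44),(23,144,44),(-3,144,44),(-3,62,44),(-23,33,44)],(0,0,255))
    pl(q,[(-62,-65,20),(62,-65,20),(62,205,20),(-62,205,20)],(0,0,255))
    pl(q,[(-148,-40,50),(-62,-40,50),(-62,40,50),(-148,40,50)],(255,0,0))
    pl(q,[(29,-30,52),(29,30,52)],(0,255,0))
    a=np.linspace(0,6.28,40);pl(q,np.stack([-105+30*np.cos(a),30*np.sin(a),0*a+63],-1),(0,255,255))
    x,y,w,h=(130,130,220,100) if n=="top" else (150,150,270,110)
    cr=im[y*f:(y+h)*f,x*f:(x+w)*f]
    cv2.imwrite(f"pics/ov_{n}.png",cv2.resize(cr,None,fx=.5*(1 if n=='scene' else 1.2),fy=.5*(1 if n=='scene' else 1.2)))
    x,y,w,h=(285,165,50,55) if n=="top" else (175,165,50,55)
    i=im[y*f:(y+h)*f,x*f:(x+w)*f]; i=cv2.resize(i,None,fx=1.7,fy=1.7)
    cv2.imwrite(f"pics/kn_{n}.png",np.uint8(255*(i/255.)**.5))
E
```

```text
neck [ 0.4231  0.3569 -1.1781]
[[ 0.8712  0.1392]
 [-0.9598  0.3108]
 [ 0.0228 -2.3351]
 [-0.839  -0.3908]
 [ 0.2229 -0.5222]
 [ 0.4101  0.2069]]
[0.5848 0.4323 0.044 ] [0.5844 0.4302 0.044 ]
vise [ 0.606  -0.1951 -0.2216]
[[-0.2418 -0.1628]
 [ 0.3488  0.0862]
 [-0.2327 -0.5105]
 [-0.811  -0.1903]
 [ 0.4482 -0.6123]
 [-0.7294 -0.0769]
 [ 0.0954  0.0256]
 [-0.6884 -0.2794]]
```

View pics/ov_top.png

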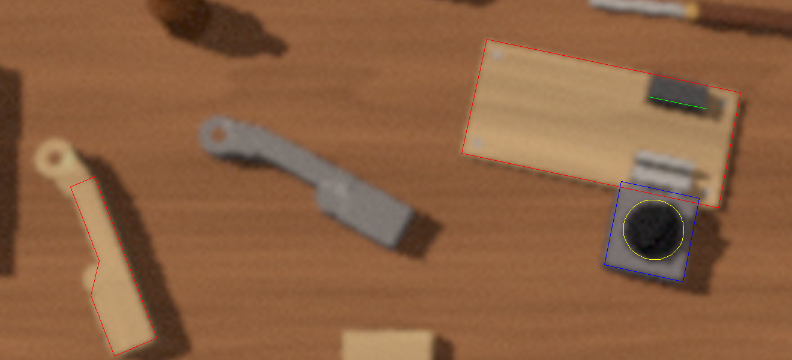

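View pics/ov_scene.png

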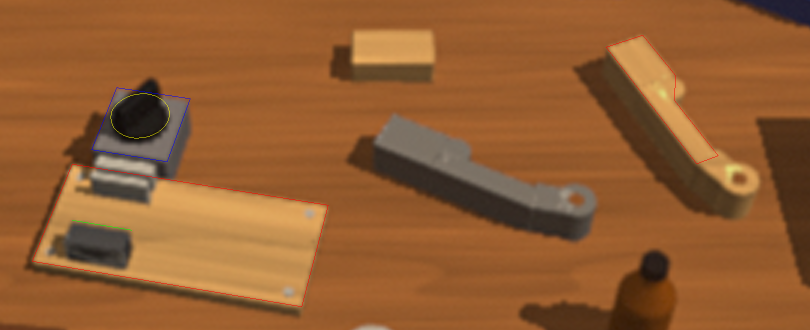

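View pics/kn_top.png

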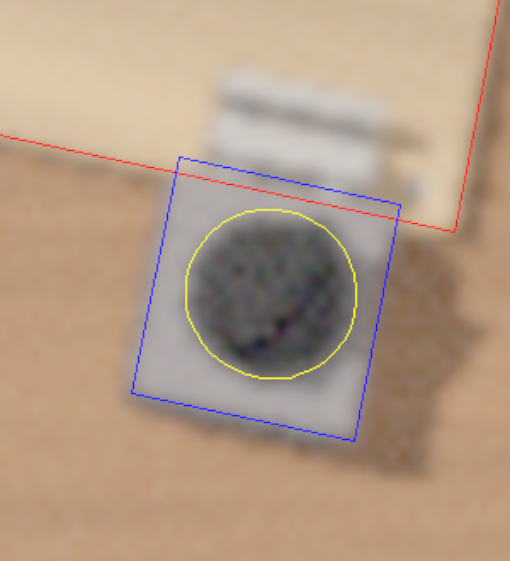

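View pics/kn_scene.png

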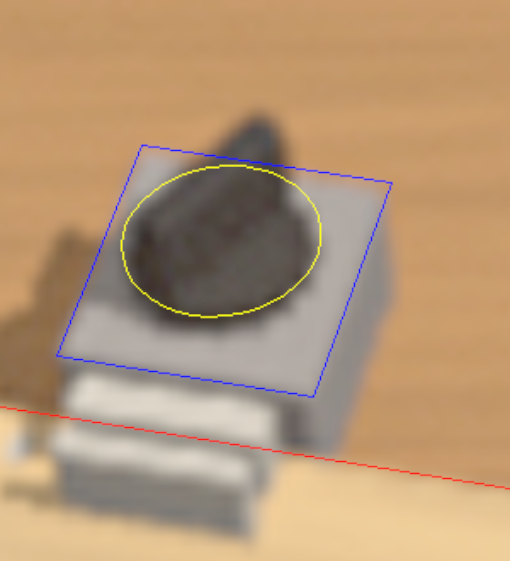

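The pale piece in the crop has the heel, shaft on the +x side and round scroll as described, and the overlays fit both objects to about 1 px. The knob bar's angle is still unclear, so I'll average some frames and stretch the dark range.

```bash
python3 - <<'E'
from h import *
for n in("top","scene"):
    a=np.mean([imaging.camera(n).astype(float) for _ in range(5)],0); np.save(f"pics/avg_{n}.npy",a)
    x,y,w,h=(293,175,38,38) if n=="top" else (177,165,42,42)
    i=cv2.resize(np.float32(a[y:y+h,x:x+w]),None,fx=10,fy=10,interpolation=cv2.INTER_CUBIC)
    i=np.uint8(np.clip((i-5)*4,0,255)); 
    q=[0.606,-0.1951,-0.2216]
    j=i.copy()
    kc=place(q,(-105,0,0))
    for k,(d,col) in enumerate([(0,(0,0,255)),(-30,(0,255,0)),(-45,(255,0,255)),(-60,(255,255,0))]):
        P=np.array([(-28,-7,96),(28,-7,96),(28,7,96),(-28,7,96)])
        p=proj(n,place([kc[0],kc[1],q[2]+np.radians(d)],P)); cv2.polylines(j,[np.int32((p-[x,y]+.5)*10)],True,col,1)
    cv2.imwrite(f"pics/k2_{n}.png",np.hstack([i,j]))
E
```

```text
(no output)
```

View pics/k2_top.png

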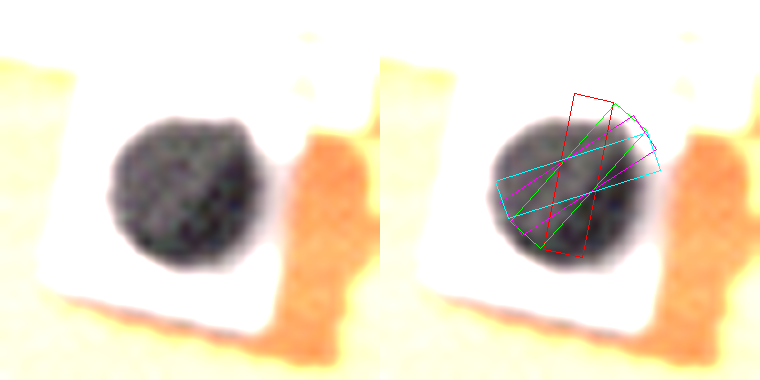

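View pics/k2_scene.png

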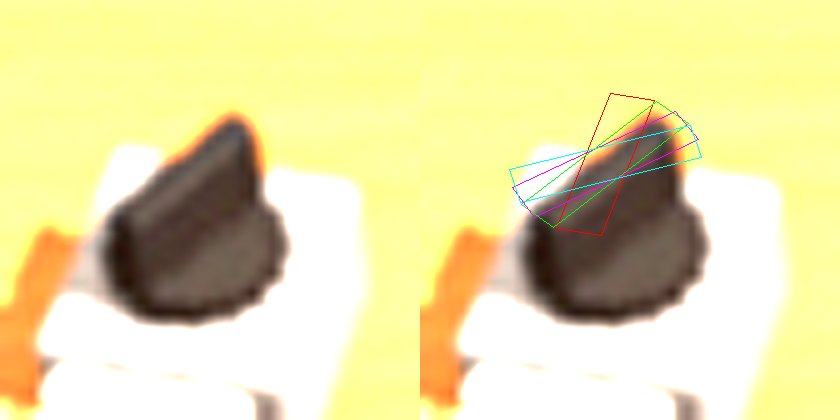

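```bash
python3 - <<'E'
from h import *
from scipy.optimize import minimize
f=8
win={"top":(293,175,38,38),"scene":(177,165,42,42)}
M={}
for n in win:
    x,y,w,h=win[n]; a=np.load(f"pics/avg_{n}.npy").astype(np.float32)[y:y+h,x:x+w].max(2)
    i=cv2.resize(a,None,fx=f,fy=f,interpolation=cv2.INTER_CUBIC)
    M[n]=i<(62 if n=="scene" else 75)
    c,l,s,_=cv2.connectedComponentsWithStats(M[n].astype(np.uint8)); k=1+np.argmax(s[1:,4]); M[n]=l==k
t=np.linspace(0,2*np.pi,40)
sk=np.concatenate([np.stack([30*np.cos(t),30*np.sin(t),0*t+z],-1) for z in(51,63)])
bar=np.array([(a,b,c) for a in(-28,28) for b in(-7,7) for c in(62,96)])
def ren(n,q):
    x,y,w,h=win[n]; m=np.zeros((h*f,w*f),np.uint8)
    for P in(sk,bar):
        p=(proj(n,place(q,P))-[x,y]+.5)*f
        cv2.fillConvexPoly(m,cv2.convexHull(np.int32(np.round(p*16))),1,shift=4)
    return m>0
def cost(q,ns=("top","scene")): return sum((ren(n,[q[0]/100,q[1]/100,q[2]])^M[n]).sum() for n in ns)/f/f
kc=place([0.606,-0.1951,-0.2216],(-105,0,0));print(kc)
for ns in (("top","scene"),("scene",),("top",)):
  best=min((minimize(cost,[kc[0]*100,kc[1]*100,a],args=(ns,),method="Nelder-Mead",options=dict(initial_simplex=[[kc[0]*100+i,kc[1]*100+j,a+k] for i,j,k in((0,0,0),(.4,0,0),(0,.4,0),(0,0,.2))])) for a in np.arange(-1.6,.1,.2)),key=lambda r:r.fun)
  print(ns,best.x,best.fun,[M[n].sum()/64 for n in ns])
  if len(ns)==2: B=best.x
q=[B[0]/100,B[1]/100,B[2]]
cv2.imwrite("pics/fit.png",np.hstack([cv2.resize(np.dstack([M[n]*255,ren(n,q)*255,0*M[n]]).astype(np.uint8),(380,380)) for n in win]))
E
```

```text
[ 0.50356756 -0.17202197  0.        ]
('top', 'scene') [ 50.21431296 -17.54749015  -0.61779177] 115.796875 [np.float64(271.078125), np.float64(280.140625)]
('scene',) [ 50.19874452 -17.56197906  -0.63448545] 52.015625 [np.float64(280.140625)]
('top',) [ 50.24902767 -17.57020479  -1.63433365] 53.484375 [np.float64(271.078125)]
```

View pics/fit.png

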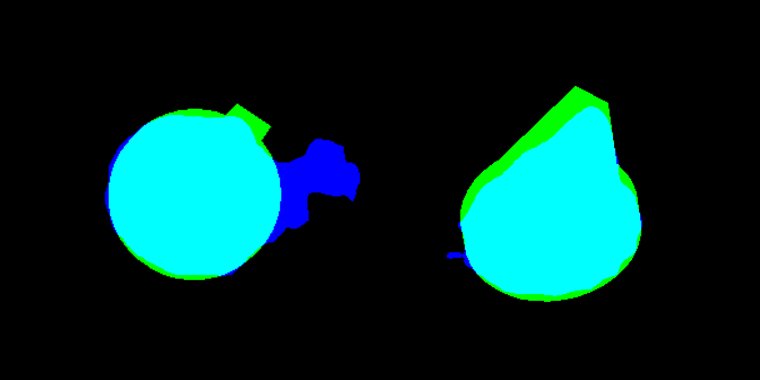

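```bash
cat >> h.py <<'E'
def state():
    s=monitor.read_state(); x,y,z,w=s["ee_rot"]
    from scipy.spatial.transform import Rotation as Ro
    R=Ro.from_quat(s["ee_rot"]).as_matrix()
    return s,R
def plan(tgt,yaw,n,op,R=None,p=None,order="both"):
    """yaw = world yaw of tool y, tool down. prints n rows"""
    from scipy.spatial.transform import Rotation as Ro
    s,R0=state(); R=R0 if R is None else R; p=s["eef_pos"] if p is None else p
    yv=np.array([np.cos(yaw),np.sin(yaw),0]); zv=np.array([0,0,-1.]); Rt=np.stack([np.cross(yv,zv),yv,zv],1)
    rv=Ro.from_matrix(R.T@Rt).as_rotvec()
    tot=np.degrees(rv)/10/n
    dp=(np.asarray(tgt)-p)/n
    rows=[]
    for k in range(n):
        sh=R.T@dp/.04; R=R@Ro.from_rotvec(rv/n).as_matrix()
        rows.append([[round(float(v),3)+0 for v in tot],[round(float(v),3)+0 for v in sh],op])
    if np.abs(tot).max()>1: print("TURN TOO BIG")
    print(str(rows).replace(" ","")); return R
E
python3 - <<'E'
from h import *
np.set_printoptions(precision=4,suppress=True)
nq=[0.4231,0.3569,-1.1781]
g=place(nq,(10,75,22));print("grip",g,"scroll",place(nq,(0,178,22)))
print("bottle",back("top",(179,125),.13),"jar",back("top",(247,110),.08),"mallet",back("top",(378,222),.2))
s,R=state();print(s["time_s"],s["eef_pos"])
plan([g[0],g[1],.15],-1.178+0,15,1)
E
```

```text
grip [0.4962 0.3764 0.022 ] scroll [0.5876 0.425  0.022 ]
bottle [0.7395 0.2913 0.13  ] jar [0.8098 0.0553 0.08  ] mallet [ 0.392 -0.363  0.2  ]
0.6 [0.1271 0.5608 0.2503]
[[[0.0,0.0,0.965],[-0.668,-0.164,0.167],1],[[0.0,0.0,0.965],[-0.686,-0.05,0.167],1],[[0.0,0.0,0.965],[-0.685,0.066,0.167],1],[[0.0,0.0,0.965],[-0.664,0.18,0.167],1],[[0.0,0.0,0.965],[-0.624,0.289,0.167],1],[[0.0,0.0,0.965],[-0.567,0.389,0.167],1],[[0.0,0.0,0.965],[-0.494,0.479,0.167],1],[[0.0,0.0,0.965],[-0.407,0.555,0.167],1],[[0.0,0.0,0.965],[-0.308,0.615,0.167],1],[[0.0,0.0,0.965],[-0.2,0.658,0.167],1],[[0.0,0.0,0.965],[-0.087,0.682,0.167],1],[[0.0,0.0,0.965],[0.028,0.687,0.167],1],[[0.0,0.0,0.965],[0.143,0.673,0.167],1],[[0.0,0.0,0.965],[0.254,0.639,0.167],1],[[0.0,0.0,0.965],[0.357,0.588,0.167],1]]
```

Emit:
send_rows(series=[[[0, 0, 0.965], [-0.668, -0.164, 0.167], 1], [[0, 0, 0.965], [-0.686, -0.05, 0.167], 1], [[0, 0, 0.965], [-0.685, 0.066, 0.167], 1], [[0, 0, 0.965], [-0.664, 0.18, 0.167], 1], [[0, 0, 0.965], [-0.624, 0.289, 0.167], 1], [[0, 0, 0.965], [-0.567, 0.389, 0.167], 1], [[0, 0, 0.965], [-0.494, 0.479, 0.167], 1], [[0, 0, 0.965], [-0.407, 0.555, 0.167], 1], [[0, 0, 0.965], [-0.308, 0.615, 0.167], 1], [[0, 0, 0.965], [-0.2, 0.658, 0.167], 1]])

```text
time_s: 1.85
eef_pos: [0.374, 0.4374, 0.1834]
ee_rot: [0.817, 0.577, 0.0, -0.0]
contact_force: [-0.3, -0.2, -0.1]
opening: 1.0
```

Emit:
send_rows(series=[[[0, 0, 0.965], [-0.087, 0.682, 0.167], 1], [[0, 0, 0.965], [0.028, 0.687, 0.167], 1], [[0, 0, 0.965], [0.143, 0.673, 0.167], 1], [[0, 0, 0.965], [0.254, 0.639, 0.167], 1], [[0, 0, 0.965], [0.357, 0.588, 0.167], 1], [[0, 0, 0], [0, 0, 0], 1]])

```text
time_s: 2.6
eef_pos: [0.4975, 0.3751, 0.1495]
ee_rot: [0.981, 0.194, -0.0, 0.0]
contact_force: [-0.9, 0.6, 0.5]
opening: 1.0
```

```bash
python3 - <<'E'
from h import *
np.set_printoptions(precision=4,suppress=True)
s,R=state();print(s["time_s"],s["eef_pos"],R,s["joint_positions"],s["contact_force"])
nq=[0.4231,0.3569,-1.1781]
g=place(nq,(10,75,22));plan([g[0],g[1],.028],-1.178,5,1)
for n,w in(("top",(120,130,110,110)),("scene",(320,120,110,110))):
    crop(imaging.camera(n),*w,5,f"pics/g1_{n}.png")
E
```

```text
2.6 [0.4975 0.3751 0.1495] [[ 0.9247  0.3806 -0.0004]
 [ 0.3806 -0.9247 -0.0005]
 [-0.0006  0.0003 -1.    ]] [ 0.5073  0.4009  1.5095 -0.0002  1.2318  1.6877] [-0.932   0.5745  0.4757]
[[[0.0,0.001,-0.003],[-0.003,-0.009,0.607],1],[[0.0,0.001,-0.003],[-0.003,-0.008,0.607],1],[[0.0,0.001,-0.003],[-0.003,-0.008,0.607],1],[[0.0,0.001,-0.003],[-0.003,-0.008,0.607],1],[[0.0,0.001,-0.003],[-0.004,-0.008,0.607],1]]
```

View pics/g1_scene.png

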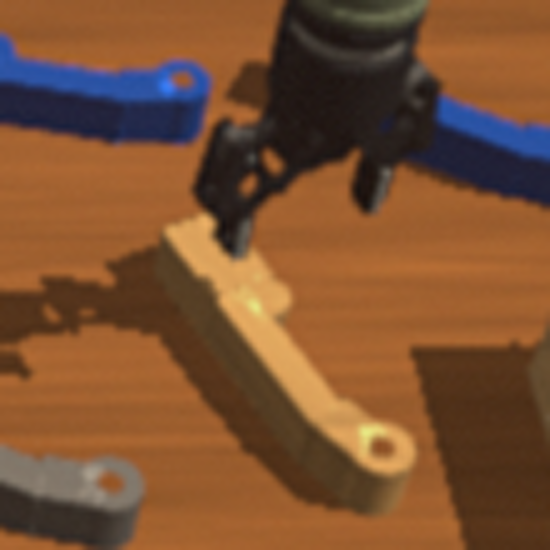

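View pics/g1_top.png

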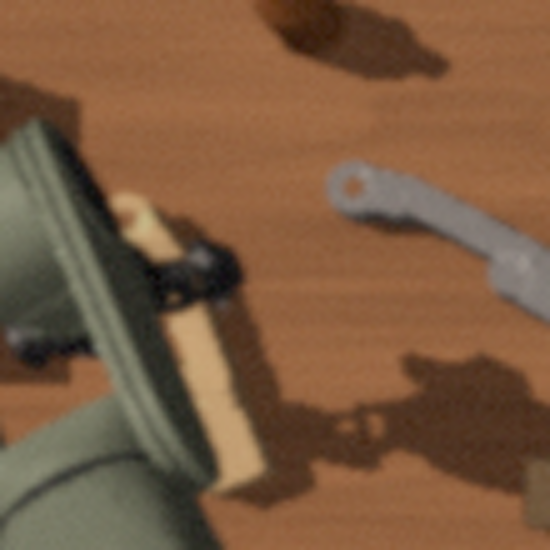

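Emit:
send_rows(series=[[[0, 0, 0], [-0.003, -0.009, 0.607], 1], [[0, 0, 0], [-0.003, -0.009, 0.607], 1], [[0, 0, 0], [-0.003, -0.008, 0.607], 1], [[0, 0, 0], [-0.003, -0.008, 0.607], 1], [[0, 0, 0], [-0.003, -0.008, 0.607], 1], [[0, 0, 0], [0, 0, 0], 1]])

```text
time_s: 3.45
eef_pos: [0.4922, 0.3773, 0.0267]
ee_rot: [0.981, 0.196, -0.003, 0.001]
contact_force: [-0.5, -0.4, -0.4]
opening: 0.998
```

Emit:
send_rows(series=[[[0, 0, 0], [0, 0, 0], 0], [[0, 0, 0], [0, 0, 0], 0], [[0, 0, 0], [0, 0, 0], 0], [[0, 0, 0], [0, 0, 0], 0], [[0, 0, 0], [0, 0, 0], 0], [[0, 0, 0], [0, 0, 0], 0], [[0, 0, 0], [0, 0, 0], 0], [[0, 0, 0], [0, 0, 0], 0]])

```text
time_s: 4.45
eef_pos: [0.496, 0.378, 0.0299]
ee_rot: [0.981, 0.195, 0.001, -0.0]
contact_force: [-0.5, -0.1, 5.7]
opening: 0.295
```

Emit:
send_rows(series=[[[0, 0, 0], [0, 0, -0.2], 0], [[0, 0, 0], [0, 0, -0.5], 0], [[0, 0, 0], [0, 0, -0.9], 0], [[0, 0, 0], [0, 0, -1], 0], [[0, 0, 0], [0, 0, -1], 0], [[0, 0, 0], [0, 0, -0.7], 0], [[0, 0, 0], [0, 0, 0], 0], [[0, 0, 0], [0, 0, 0], 0]])

```text
time_s: 5.45
eef_pos: [0.4941, 0.3771, 0.1995]
ee_rot: [0.981, 0.195, -0.001, 0.0]
contact_force: [0.2, -0.2, -2.7]
opening: 0.295
```

```bash
python3 - <<'E'
from h import *
np.set_printoptions(precision=4,suppress=True)
s,R=state();print(s["time_s"],s["eef_pos"],R,s["joint_positions"],s["contact_force"],s["wrist_torque"],s["opening"])
q=[0.606,-0.1951,-0.2216]
t=place(q,(2+10,75,0));print(t)
plan([t[0],t[1],.2],-.2216,16,0)
for n,w in(("top",(120,130,110,110)),("scene",(320,70,110,130))):
    crop(imaging.camera(n),*w,4,f"pics/g2_{n}.png")
E
```

```text
5.45 [0.4941 0.3771 0.1995] [[ 0.924   0.3824 -0.0019]
 [ 0.3824 -0.924  -0.0011]
 [-0.0022  0.0002 -1.    ]] [0.5127 0.3477 1.4712 0.     1.3248 1.6911] [ 0.2218 -0.2039 -2.6579] [-0.063   0.0361 -0.0018] 0.29539675750779104
[ 0.6342 -0.1246  0.    ]
[[[0.0,0.001,-0.343],[-0.098,0.808,0.0],0],[[0.0,0.001,-0.343],[-0.146,0.801,0.0],0],[[0.0,0.001,-0.343],[-0.193,0.791,0.0],0],[[0.0,0.001,-0.343],[-0.24,0.778,0.0],0],[[0.0,0.001,-0.343],[-0.286,0.762,0.0],0],[[0.0,0.001,-0.343],[-0.331,0.743,0.0],0],[[0.0,0.001,-0.343],[-0.375,0.722,0.0],0],[[0.0,0.001,-0.343],[-0.418,0.699,0.0],0],[[0.0,0.001,-0.343],[-0.459,0.672,0.0],0],[[0.0,0.001,-0.343],[-0.498,0.644,0.0],0],[[0.0,0.001,-0.343],[-0.535,0.613,0.0],0],[[0.0,0.001,-0.343],[-0.571,0.58,0.0],0],[[0.0,0.001,-0.343],[-0.605,0.545,0.0],0],[[0.0,0.001,-0.343],[-0.636,0.507,-0.001],0],[[0.0,0.001,-0.343],[-0.665,0.469,-0.001],0],[[0.0,0.001,-0.343],[-0.692,0.428,-0.001],0]]
```

View pics/g2_scene.png

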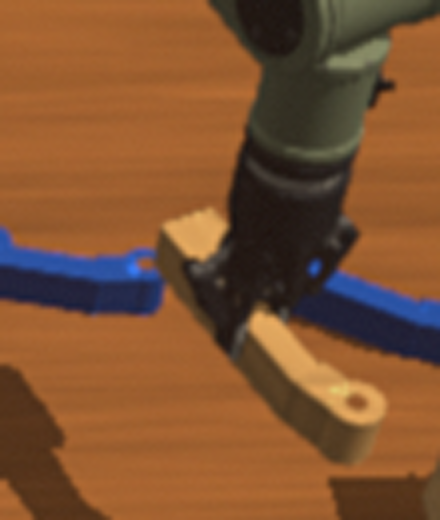

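The blank is held level about its shaft, with the scroll at about (358,400) in the crop. I'll carry it at this height, which leaves about 0.17 m under the blank.

Emit:
send_rows(series=[[[0, 0, -0.343], [-0.098, 0.808, 0], 0], [[0, 0, -0.343], [-0.146, 0.801, 0], 0], [[0, 0, -0.343], [-0.193, 0.791, 0], 0], [[0, 0, -0.343], [-0.24, 0.778, 0], 0], [[0, 0, -0.343], [-0.286, 0.762, 0], 0], [[0, 0, -0.343], [-0.331, 0.743, 0], 0], [[0, 0, -0.343], [-0.375, 0.722, 0], 0], [[0, 0, -0.343], [-0.418, 0.699, 0], 0], [[0, 0, -0.343], [-0.459, 0.672, 0], 0], [[0, 0, -0.343], [-0.498, 0.644, 0], 0]])

```text
time_s: 6.8
eef_pos: [0.5818, 0.063, 0.1986]
ee_rot: [0.879, 0.476, -0.002, -0.001]
contact_force: [0.7, -0.3, -1.4]
opening: 0.298
```

Emit:
send_rows(series=[[[0, 0, -0.343], [-0.535, 0.613, 0], 0], [[0, 0, -0.343], [-0.571, 0.58, 0], 0], [[0, 0, -0.343], [-0.605, 0.545, 0], 0], [[0, 0, -0.343], [-0.636, 0.507, 0], 0], [[0, 0, -0.343], [-0.665, 0.469, 0], 0], [[0, 0, -0.343], [-0.692, 0.428, 0], 0], [[0, 0, 0], [0, 0, 0], 0], [[0, 0, 0], [0, 0, 0], 0]])

```text
time_s: 7.8
eef_pos: [0.6345, -0.1235, 0.1989]
ee_rot: [0.781, 0.625, -0.001, -0.002]
contact_force: [-0.4, 0.1, -1.9]
opening: 0.299
```

```bash
python3 - <<'E'
from h import *
np.set_printoptions(precision=4,suppress=True)
s,R=state();print(s["time_s"],s["eef_pos"],R,s["joint_positions"],s["contact_force"],s["opening"])
q=[0.606,-0.1951,-0.2216]
t=place(q,(2+10,75,0))
plan([t[0],t[1],.095],-.2216,4,0)
E
```

```text
7.8 [ 0.6345 -0.1235  0.1989] [[ 0.2194  0.9756 -0.003 ]
 [ 0.9756 -0.2194  0.0016]
 [ 0.0009 -0.0033 -1.    ]] [-0.3263  0.3991  1.4027  0.0006  1.3431 -0.1052] [-0.4008  0.0521 -1.9398] 0.2988802436900975
[[[-0.005,-0.001,0.001],[-0.008,0.002,0.65],0],[[-0.005,-0.001,0.001],[-0.007,0.001,0.65],0],[[-0.005,-0.001,0.001],[-0.007,0.001,0.65],0],[[-0.005,-0.001,0.001],[-0.007,0.0,0.65],0]]
```

Emit:
send_rows(series=[[[0, 0, 0], [-0.006, 0, 0.6], 0], [[0, 0, 0], [-0.006, 0, 0.6], 0], [[0, 0, 0], [-0.006, 0, 0.6], 0], [[0, 0, 0], [-0.006, 0, 0.6], 0], [[0, 0, 0], [0, 0, 0], 0], [[0, 0, 0], [0, 0, 0], 0]])

```text
time_s: 8.55
eef_pos: [0.6356, -0.1243, 0.1054]
ee_rot: [0.78, 0.625, 0.0, 0.0]
contact_force: [-0.3, -0.6, -2.2]
opening: 0.294
```

```bash
python3 - <<'E'
from h import *
np.set_printoptions(precision=4,suppress=True)
s,R=state();print(s["time_s"],s["eef_pos"],R,s["contact_force"],s["opening"])
for n,w in(("top",(240,120,110,110)),("scene",(150,130,150,130))):
    im=imaging.camera(n);cv2.imwrite(f"pics/h_{n}_raw.png",im);crop(im,*w,5,f"pics/h_{n}.png",.7)
E
```

```text
8.55 [ 0.6356 -0.1243  0.1054] [[ 0.2179  0.976   0.0008]
 [ 0.976  -0.2179 -0.0001]
 [ 0.0001  0.0009 -1.    ]] [-0.313  -0.6276 -2.1898] 0.2939257936122743
```

View pics/h_scene.png

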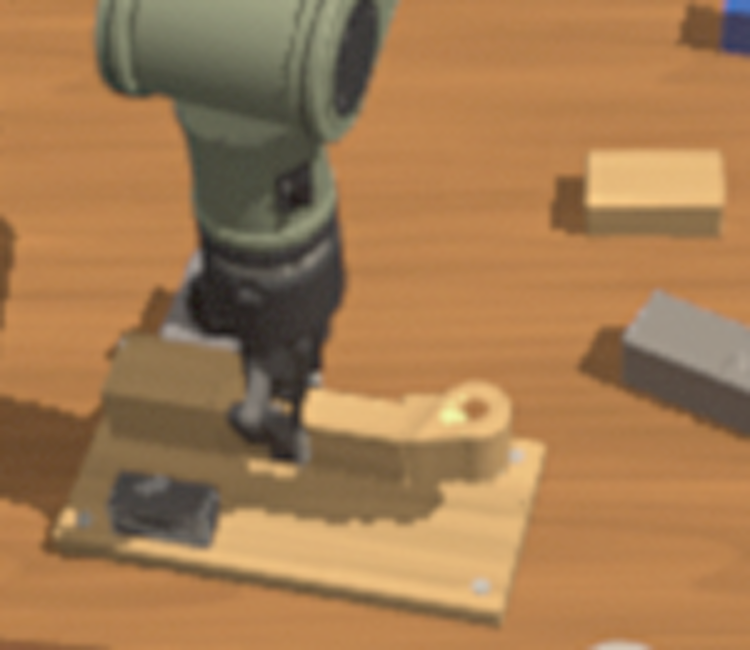

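View pics/h_top.png

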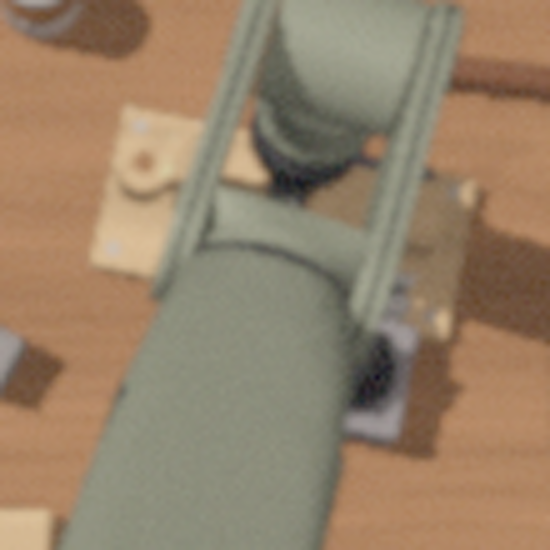

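```bash
python3 - <<'E'
from h import *
np.set_printoptions(precision=4,suppress=True)
p=np.array([.6356,-.1243]);th=-.2197
o=p-np.array([[np.cos(th),-np.sin(th)],[np.sin(th),np.cos(th)]])@[.010,.075]
nq=[*o,th]; print(nq)
q=[0.606,-0.1951,-0.2216]; dz=75.5
f=5
for n,(x,y,w,h) in(("top",(240,120,110,110)),("scene",(150,180,120,80))):
    f=5 if n=="top" else 6
    im=cv2.resize(cv2.imread(f"pics/h_{n}_raw.png")[y:y+h,x:x+w],None,fx=f,fy=f,interpolation=cv2.INTER_CUBIC)
    im=np.uint8(255*(im/255.)**.7)
    def pl(q,P,col,c=True): cv2.polylines(im,[np.int32((proj(n,place(q,P))-[x,y]+.5)*f)],c,col,1)
    for z in(0,44): pl(nq,[(-23,-33,z+dz),(23,-33,z+dz),(23,144,z+dz),(-3,144,z+dz),(-3,62,z+dz),(-23,33,z+dz)],(0,0,255))
    t=np.linspace(0,6.28,30)
    pl(nq,np.stack([-3+6*np.cos(t),178+6*np.sin(t),0*t+44+dz],-1),(0,0,255))
    pl(q,[(-62,-65,20),(62,-65,20),(62,205,20),(-62,205,20)],(255,0,0))
    pl(q,[(29,-30,20),(29,30,20),(29,30,52),(29,-30,52)],(0,255,0))
    pl(q,[(-29,-30,20),(-29,30,20),(-29,30,52),(-29,-30,52)],(0,255,0))
    cv2.imwrite(f"pics/ho_{n}.png",im)
E
```

```text
[np.float64(0.6094951079547287), np.float64(-0.19531784713228592), -0.2197]
```

View pics/ho_scene.png

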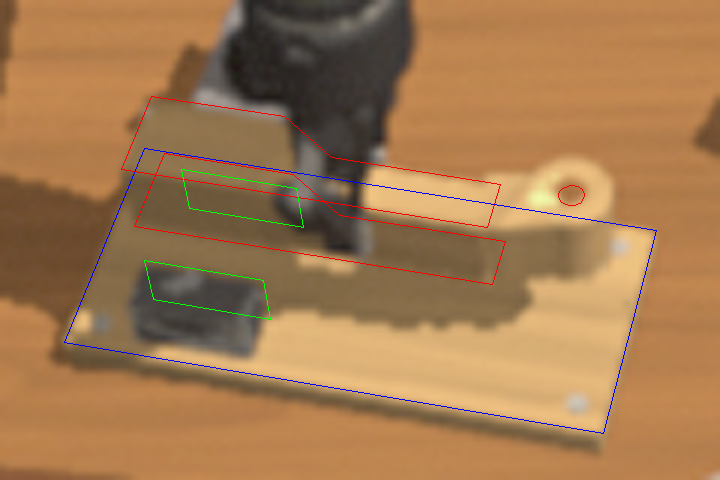

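View pics/ho_top.png

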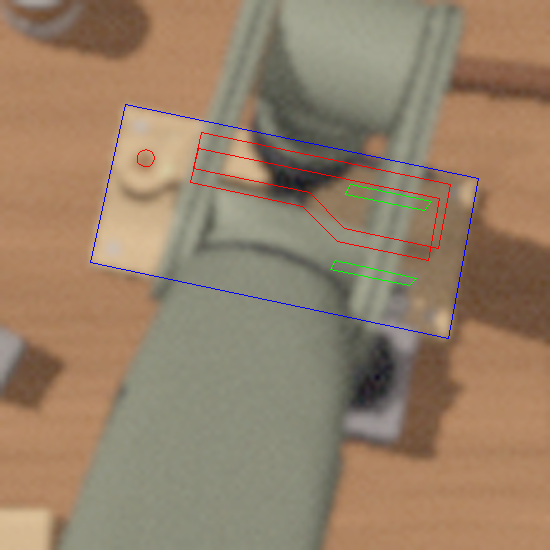

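Emit:
send_rows(series=[[[0, 0, 0], [0, -0.06, 0], 0], [[0, 0, 0], [0, 0, 0.2], 0], [[0, 0, 0], [0, 0, 0.2], 0], [[0, 0, 0], [0, 0, 0.2], 0], [[0, 0, 0], [0, 0, 0.2], 0], [[0, 0, 0], [0, 0, 0.2], 0], [[0, 0, 0], [0, 0, 0.1], 0], [[0, 0, 0], [0, 0, 0], 0]])

```text
time_s: 9.65
eef_pos: [0.6326, -0.1243, 0.0602]
ee_rot: [0.781, 0.625, -0.0, -0.0]
contact_force: [0.4, -0.6, -1.6]
opening: 0.295
```

```bash
python3 - <<'E'
from h import *
np.set_printoptions(precision=4,suppress=True)
s,R=state();print(s["time_s"],s["eef_pos"],R,s["contact_force"],s["opening"])
crop(imaging.camera("scene"),160,185,110,80,7,"pics/i_scene.png",.6)
E
```

```text
9.65 [ 0.6326 -0.1243  0.0602] [[ 0.2187  0.9758 -0.0009]
 [ 0.9758 -0.2187  0.0003]
 [ 0.0001 -0.0009 -1.    ]] [ 0.372  -0.5753 -1.6129] 0.2950832962411074
```

View pics/i_scene.png

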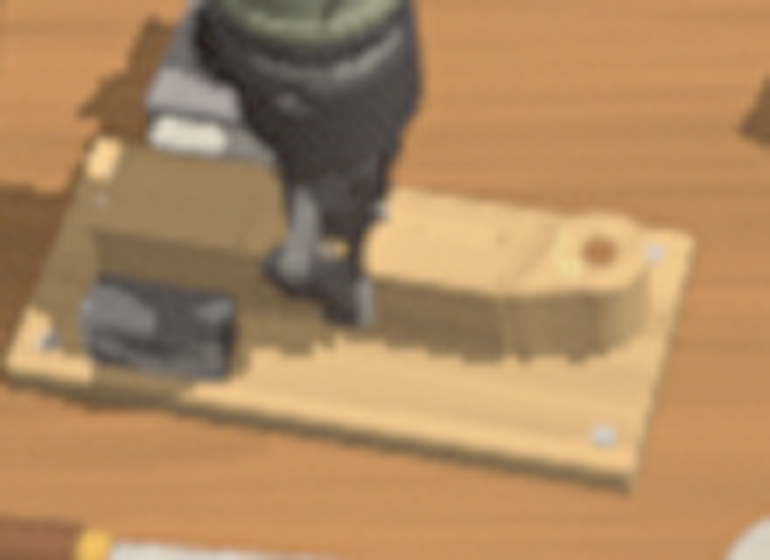

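The heel is between the jaws at about (190,200) in the crop with no contact force. The scroll is at (600,250), towards the long end. I'll lower the last 10 mm.

Emit:
send_rows(series=[[[0, 0, 0], [0, 0, 0.1], 0], [[0, 0, 0], [0, 0, 0.1], 0], [[0, 0, 0], [0, 0, 0.04], 0], [[0, 0, 0], [0, 0, 0], 0], [[0, 0, 0], [0, 0, 0], 0]])

```text
time_s: 10.32
eef_pos: [0.633, -0.1245, 0.0512]
ee_rot: [0.781, 0.625, 0.0, 0.0]
contact_force: [-0.1, 0.1, -2.9]
opening: 0.293
```

Emit:
send_rows(series=[[[0, 0, 0], [0, 0, 0.03], 0], [[0, 0, 0], [0, 0, 0], 0], [[0, 0, 0], [0, 0, 0], 0.4], [[0, 0, 0], [0, 0, 0], 0.6], [[0, 0, 0], [0, 0, 0], 0.8], [[0, 0, 0], [0, 0, 0], 0.8], [[0, 0, 0], [0, 0, 0], 0.8], [[0, 0, 0], [0, 0, 0], 0.8]])

```text
time_s: 11.32
eef_pos: [0.6328, -0.1245, 0.0499]
ee_rot: [0.781, 0.625, -0.0, 0.0]
contact_force: [-0.0, 0.2, -0.6]
opening: 0.801
```

Emit:
send_rows(series=[[[0, 0, 0], [0, 0, -0.4], 0.8], [[0, 0, 0], [0, 0, -0.8], 0.8], [[0, 0, 0], [0, 0, -1], 0.8], [[0, 0, 0], [0, 0, -1], 0.8], [[0, 0, 0], [0, 0, -0.5], 0.8], [[0, 0, 0], [0, 0, 0], 0.8]])

```text
time_s: 12.08
eef_pos: [0.6341, -0.1248, 0.2004]
ee_rot: [0.781, 0.625, 0.001, 0.002]
contact_force: [-0.4, 0.8, -0.4]
opening: 0.8
```

```bash
python3 - <<'E'
from h import *
np.set_printoptions(precision=4,suppress=True)
s,R=state();print(s["time_s"],s["eef_pos"],R,s["contact_force"],s["opening"])
im=imaging.camera("scene");cv2.imwrite("pics/j_raw.png",im);crop(im,150,155,110,110,7,"pics/j_scene.png",.6)
for b in (-.65,-.7,-.75):print(b+np.pi/2)
plan([.503,-.173,.15],-.7+np.pi/2,10,0.8)
E
```

```text
12.075 [ 0.6341 -0.1248  0.2004] [[ 0.2187  0.9758  0.0045]
 [ 0.9758 -0.2187 -0.0015]
 [-0.0005  0.0047 -1.    ]] [-0.4165  0.7872 -0.3994] 0.800296189715404
0.9207963267948965
0.8707963267948966
0.8207963267948966
[[[0.0,0.0,-0.625],[-0.189,-0.29,0.12],0.8],[[0.0,0.0,-0.625],[-0.157,-0.309,0.12],0.8],[[0.0,0.0,-0.625],[-0.122,-0.324,0.12],0.8],[[0.0,0.0,-0.625],[-0.086,-0.336,0.12],0.8],[[0.0,0.0,-0.625],[-0.049,-0.343,0.12],0.8],[[0.0,0.0,-0.625],[-0.011,-0.346,0.12],0.8],[[0.0,0.0,-0.625],[0.026,-0.345,0.12],0.8],[[0.0,0.0,-0.625],[0.064,-0.341,0.12],0.8],[[0.0,0.0,-0.625],[0.101,-0.332,0.12],0.8],[[0.0,0.0,-0.625],[0.136,-0.319,0.12],0.8]]
```

View pics/j_scene.png

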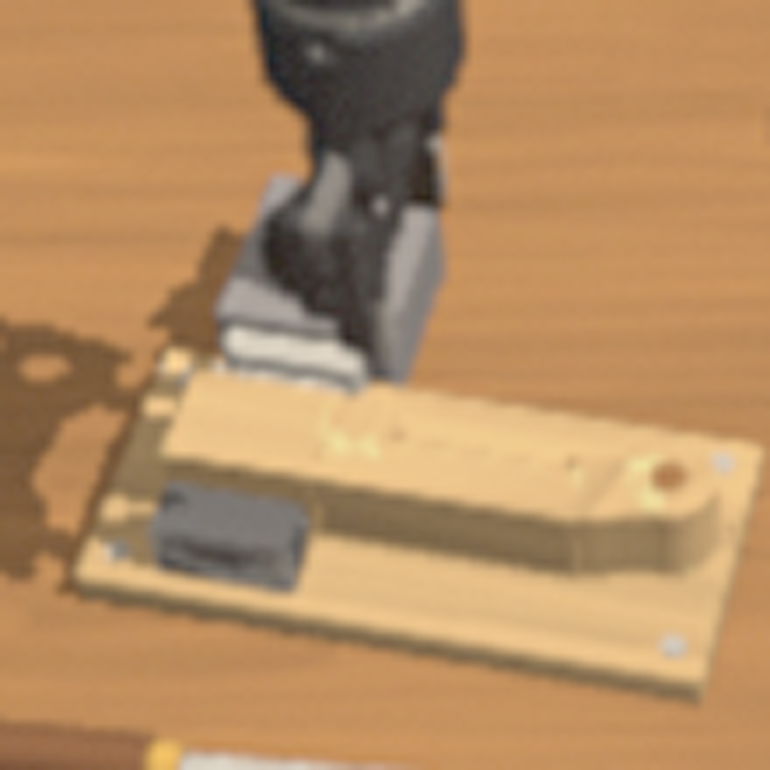

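The blank lies flat with the heel between the jaws: heel end at (170,430), fixed jaw at (230,530), scroll at (670,475) in the crop. Next I'll move above the knob.

Emit:
send_rows(series=[[[0, 0, -0.625], [-0.189, -0.29, 0.12], 0.8], [[0, 0, -0.625], [-0.157, -0.309, 0.12], 0.8], [[0, 0, -0.625], [-0.122, -0.324, 0.12], 0.8], [[0, 0, -0.625], [-0.086, -0.336, 0.12], 0.8], [[0, 0, -0.625], [-0.049, -0.343, 0.12], 0.8], [[0, 0, -0.625], [-0.011, -0.346, 0.12], 0.8], [[0, 0, -0.625], [0.026, -0.345, 0.12], 0.8], [[0, 0, -0.625], [0.064, -0.341, 0.12], 0.8], [[0, 0, -0.625], [0.101, -0.332, 0.12], 0.8], [[0, 0, -0.625], [0.136, -0.319, 0.12], 0.8]])

```text
time_s: 13.38
eef_pos: [0.5008, -0.1722, 0.147]
ee_rot: [0.341, 0.94, 0.0, -0.003]
contact_force: [0.1, -1.0, -0.4]
opening: 0.802
```

Emit:
send_rows(series=[[[0, 0, 0], [0, 0, 0], 0.7], [[0, 0, 0], [0, 0, 0], 0.7]])

```text
time_s: 13.62
eef_pos: [0.5027, -0.1726, 0.1489]
ee_rot: [0.344, 0.939, 0.0, -0.001]
contact_force: [0.3, -0.1, 0.2]
opening: 0.702
```

```bash
python3 - <<'E'
from h import *
np.set_printoptions(precision=4,suppress=True)
s,R=state();print(s["time_s"],s["eef_pos"],np.arctan2(R[1,1],R[0,1]),s["joint_positions"],s["contact_force"],s["opening"])
im=imaging.camera("scene");crop(im,150,125,110,110,7,"pics/k_scene.png",.5)
plan([.503,-.173,.086],-.7+np.pi/2,5,0.7)
E
```

```text
13.625 [ 0.5027 -0.1726  0.1489] 0.868639630370979 [-0.4937  0.2238  1.7452  0.0003  1.1743 -1.3624] [ 0.3035 -0.0619  0.196 ] 0.7022113717179221
[[[0.0,-0.001,-0.002],[-0.001,-0.002,0.317],0.7],[[0.0,-0.001,-0.002],[-0.001,-0.002,0.317],0.7],[[0.0,-0.001,-0.002],[-0.001,-0.002,0.317],0.7],[[0.0,-0.001,-0.002],[-0.001,-0.002,0.317],0.7],[[0.0,-0.001,-0.002],[0.0,-0.002,0.317],0.7]]
```

View pics/k_scene.png

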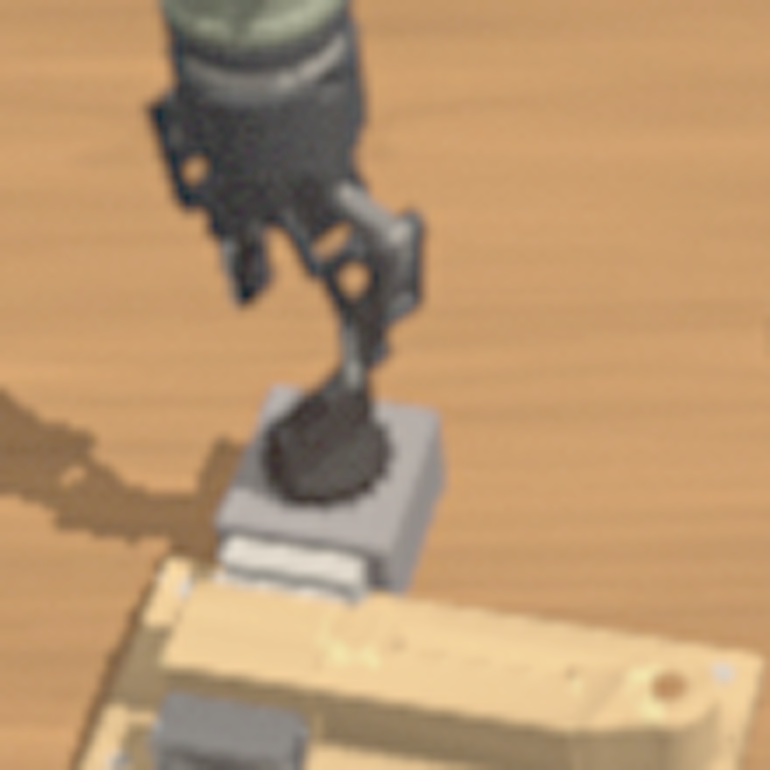

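Emit:
send_rows(series=[[[0, 0, 0], [0, 0, 0.317], 0.7], [[0, 0, 0], [0, 0, 0.317], 0.7], [[0, 0, 0], [0, 0, 0.317], 0.7], [[0, 0, 0], [0, 0, 0.317], 0.7], [[0, 0, 0], [0, 0, 0.3], 0.7], [[0, 0, 0], [0, 0, 0], 0.7]])

```text
time_s: 14.42
eef_pos: [0.502, -0.1725, 0.0857]
ee_rot: [0.343, 0.939, 0.0, -0.001]
contact_force: [-0.6, -0.3, 0.2]
opening: 0.7
```

Emit:
send_rows(series=[[[0, 0, 0], [0, 0, 0], 0.4], [[0, 0, 0], [0, 0, 0], 0.2], [[0, 0, 0], [0, 0, 0], 0], [[0, 0, 0], [0, 0, 0], 0], [[0, 0, 0], [0, 0, 0], 0], [[0, 0, 0], [0, 0, 0], 0]])

```text
time_s: 15.18
eef_pos: [0.5032, -0.1737, 0.088]
ee_rot: [0.343, 0.939, -0.001, 0.0]
contact_force: [-1.9, -2.1, 6.4]
opening: 0.154
```

```bash
cat > st.py <<'E'
from h import *
np.set_printoptions(precision=4,suppress=True)
s,R=state();print(s["time_s"],s["eef_pos"],"yaw",np.arctan2(R[1,1],R[0,1]),"q6",s["joint_positions"][5],"F",s["contact_force"],"M",s["wrist_torque"],s["opening"])
E
python3 st.py; python3 -c "
from h import *
crop(imaging.camera('scene'),150,125,110,110,7,'pics/l_scene.png',.5)"
```

```text
15.175 [ 0.5032 -0.1737  0.088 ] yaw 0.8701739772748748 q6 -1.3641291987914645 F [-1.8838 -2.0554  6.4021] M [-0.2754  0.5565 -0.1281] 0.15429796012412247
```

View pics/l_scene.png

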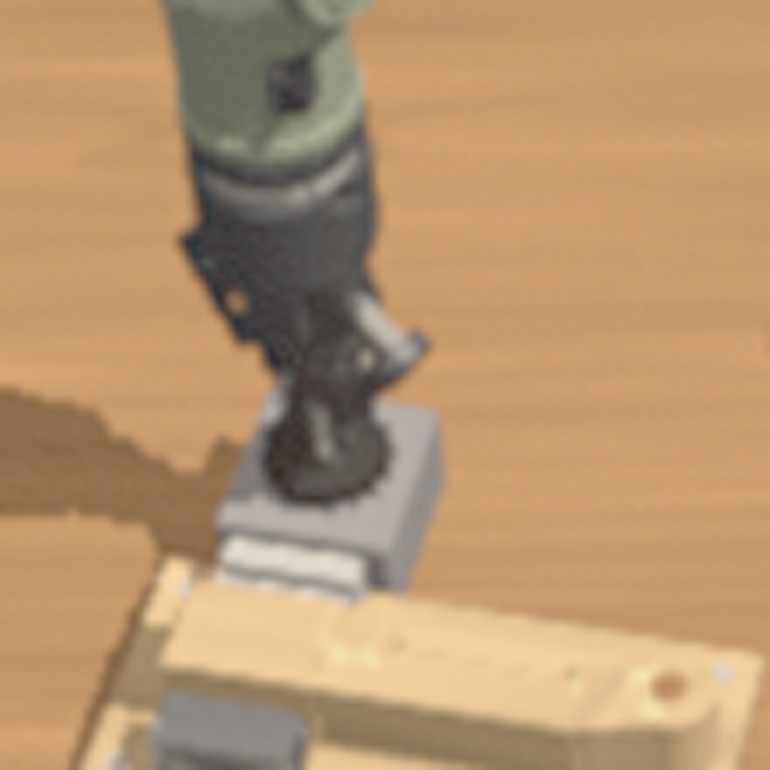

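Emit:
send_rows(series=[[[0, 0, 0.5], [0, 0, 0], 0], [[0, 0, 0.8], [0, 0, 0], 0], [[0, 0, 0.8], [0, 0, 0], 0], [[0, 0, 0.8], [0, 0, 0], 0], [[0, 0, 0.8], [0, 0, 0], 0], [[0, 0, 0.8], [0, 0, 0], 0], [[0, 0, 0.8], [0, 0, 0], 0]])

```text
time_s: 16.1
eef_pos: [0.5032, -0.1737, 0.088]
ee_rot: [0.727, 0.686, -0.0, 0.001]
contact_force: [-2.5, -2.5, 6.2]
opening: 0.149
```

```bash
python3 st.py; python3 -c "
from h import *
crop(imaging.camera('scene'),150,125,110,110,7,'pics/m_scene.png',.5)"
```

```text
16.1 [ 0.5032 -0.1737  0.088 ] yaw -0.0582933260020691 q6 -0.4352589597062667 F [-2.4924 -2.5486  6.1986] M [-0.4635  0.539   0.1581] 0.14877210800312435
```

View pics/m_scene.png

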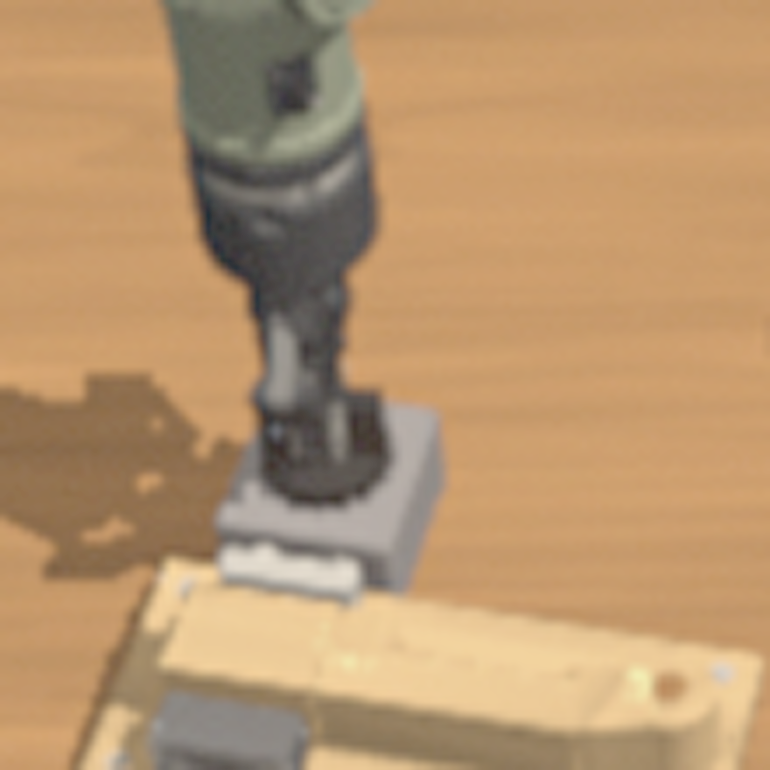

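Emit:
send_rows(series=[[[0, 0, 0.8], [0, 0, 0], 0], [[0, 0, 0.8], [0, 0, 0], 0], [[0, 0, 0.8], [0, 0, 0], 0], [[0, 0, 0.8], [0, 0, 0], 0]])

```text
time_s: 16.65
eef_pos: [0.5032, -0.1738, 0.088]
ee_rot: [0.888, 0.459, -0.0, 0.001]
contact_force: [-2.6, -1.8, 5.7]
opening: 0.154
```

```bash
python3 st.py
```

```text
16.65 [ 0.5032 -0.1738  0.088 ] yaw -0.6166093553447991 q6 0.12314357780267704 F [-2.6287 -1.7541  5.7498] M [-0.435   0.5168  0.1933] 0.15350329937215787
```

Emit:
send_rows(series=[[[0, 0, 0.8], [0, 0, 0], 0], [[0, 0, 0.8], [0, 0, 0], 0]])

```text
time_s: 16.9
eef_pos: [0.5031, -0.1738, 0.088]
ee_rot: [0.944, 0.331, -0.0, 0.001]
contact_force: [-2.4, -2.7, 6.0]
opening: 0.154
```

```bash
python3 st.py; python3 -c "
from h import *
crop(imaging.camera('scene'),150,125,110,110,7,'pics/n_scene.png',.5)"
```

```text
16.9 [ 0.5031 -0.1738  0.088 ] yaw -0.8957694517294544 q6 0.402348344151199 F [-2.3922 -2.7142  5.9691] M [-0.4221  0.5465  0.1854] 0.15355475854818534
```

View pics/n_scene.png

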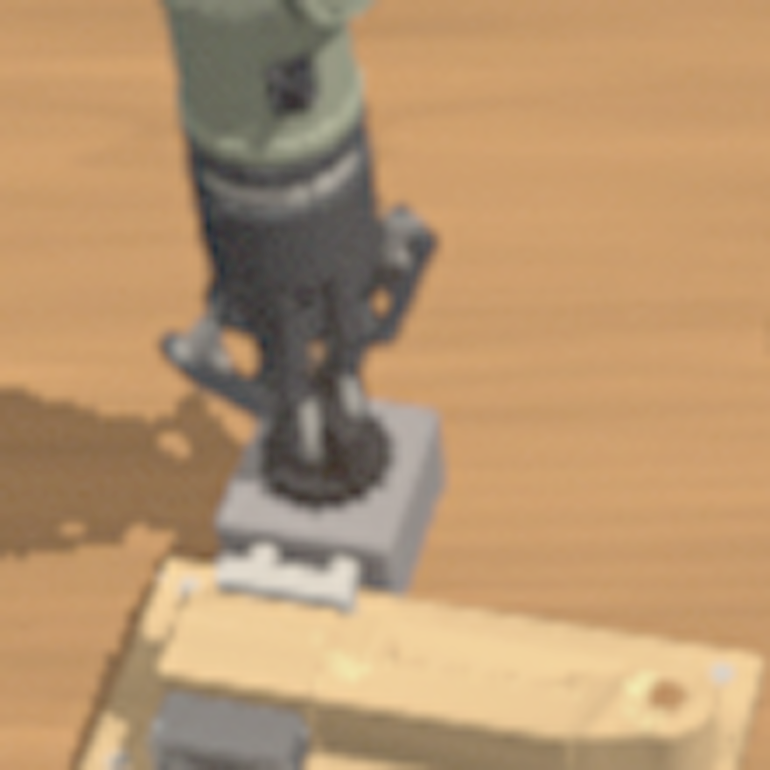

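Emit:
send_rows(series=[[[0, 0, 0.8], [0, 0, 0], 0]])

```text
time_s: 17.08
eef_pos: [0.5031, -0.1738, 0.088]
ee_rot: [0.964, 0.265, -0.0, 0.001]
contact_force: [-3.0, -2.5, 5.3]
opening: 0.154
```

```bash
python3 st.py
```

```text
17.075 [ 0.5031 -0.1738  0.088 ] yaw -1.0346360712379084 q6 0.5412567926383143 F [-3.0126 -2.5368  5.3192] M [-0.4123  0.6256  0.3075] 0.15356845325364318
```

Emit:
send_rows(series=[[[0, 0, 0.8], [0, 0, 0], 0]])

```text
time_s: 17.2
eef_pos: [0.5031, -0.1738, 0.088]
ee_rot: [0.98, 0.197, -0.0, 0.001]
contact_force: [-2.6, -3.2, 5.6]
opening: 0.153
```

```bash
python3 st.py
```

```text
17.2 [ 0.5031 -0.1738  0.088 ] yaw -1.1747519976197855 q6 0.6814213028108643 F [-2.6019 -3.226   5.6224] M [-0.4015  0.6215  0.3083] 0.15315409548422287
```

Emit:
send_rows(series=[[[0, 0, 0.8], [0, 0, 0], 0]])

```text
time_s: 17.32
eef_pos: [0.5031, -0.1738, 0.088]
ee_rot: [0.992, 0.128, -0.0, 0.001]
contact_force: [-2.4, -1.9, 4.8]
opening: 0.151
```

```bash
python3 st.py
```

```text
17.325 [ 0.5031 -0.1738  0.088 ] yaw -1.3142423873014706 q6 0.8209442141466798 F [-2.4005 -1.9377  4.7851] M [-0.4014  0.5908  0.3569] 0.15106593714618483
```

Emit:
send_rows(series=[[[0, 0, 0.8], [0, 0, 0], 0]])

```text
time_s: 17.45
eef_pos: [0.5031, -0.1738, 0.088]
ee_rot: [0.998, 0.058, -0.0, 0.001]
contact_force: [-4.0, -1.7, 5.9]
opening: 0.152
```

```bash
python3 st.py
```

```text
17.45 [ 0.5031 -0.1738  0.088 ] yaw -1.4537697596969603 q6 0.960465457559871 F [-4.0395 -1.7184  5.9308] M [-0.3759  0.6122  0.3399] 0.1522248002185331
```

Emit:
send_rows(series=[[[0, 0, 0.8], [0, 0, 0], 0]])

```text
time_s: 17.58
eef_pos: [0.5031, -0.1739, 0.088]
ee_rot: [1.0, -0.011, -0.0, 0.001]
contact_force: [-3.9, -2.7, 5.6]
opening: 0.157
```

```bash
python3 st.py
```

```text
17.575 [ 0.5031 -0.1739  0.088 ] yaw -1.593189659639537 q6 1.099995294321378 F [-3.904  -2.7237  5.6476] M [-0.4557  0.6146  0.3556] 0.15677326758123175
```

Emit:
send_rows(series=[[[0, 0, 0.8], [0, 0, 0], 0]])

```text
time_s: 17.7
eef_pos: [0.503, -0.1739, 0.088]
ee_rot: [0.997, -0.081, -0.0, 0.001]
contact_force: [-3.9, -2.0, 5.1]
opening: 0.154
```

```bash
python3 st.py
```

```text
17.7 [ 0.503  -0.1739  0.088 ] yaw -1.7327740896890047 q6 1.2395559447851419 F [-3.9336 -1.9924  5.103 ] M [-0.451   0.6525  0.3915] 0.15418261198268496
```

Emit:
send_rows(series=[[[0, 0, 0.8], [0, 0, 0], 0]])

```text
time_s: 17.82
eef_pos: [0.503, -0.1739, 0.088]
ee_rot: [0.989, -0.15, 0.0, 0.001]
contact_force: [-2.9, -2.4, 6.0]
opening: 0.152
```

```bash
python3 st.py
```

```text
17.825 [ 0.503  -0.1739  0.088 ] yaw -1.8721560880924524 q6 1.3790294669994305 F [-2.9198 -2.4179  6.0006] M [-0.3736  0.6769  0.5353] 0.15248089378336152
```

Emit:
send_rows(series=[[[0, 0, 0.8], [0, 0, 0], 0]])

```text
time_s: 17.95
eef_pos: [0.503, -0.1737, 0.088]
ee_rot: [0.976, -0.219, 0.0, 0.001]
contact_force: [-3.1, -2.5, 7.0]
opening: 0.153
```

```bash
python3 st.py
```

```text
17.95 [ 0.503  -0.1737  0.088 ] yaw -2.01258102122945 q6 1.5192610463912 F [-3.0989 -2.4767  6.98  ] M [-0.4962  0.6094  0.2463] 0.15336084704696387
```

Emit:
send_rows(series=[[[0, 0, 0.8], [0, 0, 0], 0]])

```text
time_s: 18.08
eef_pos: [0.503, -0.1738, 0.088]
ee_rot: [0.958, -0.287, 0.0, 0.001]
contact_force: [-4.0, -0.7, 5.9]
opening: 0.153
```

```bash
python3 st.py
```

```text
18.075 [ 0.503  -0.1738  0.088 ] yaw -2.1523011580119933 q6 1.6589145956262736 F [-3.9753 -0.7289  5.8971] M [-0.241   0.6104  0.1653] 0.1525051655359651
```

Emit:
send_rows(series=[[[0, 0, 0.8], [0, 0, 0], 0]])

```text
time_s: 18.2
eef_pos: [0.503, -0.1737, 0.088]
ee_rot: [0.936, -0.353, 0.0, 0.001]
contact_force: [-4.2, -1.4, 4.8]
opening: 0.155
```

```bash
python3 st.py;  python3 -c "
from h import *
crop(imaging.camera('scene'),150,125,110,110,7,'pics/o_scene.png',.5)"
```

```text
18.2 [ 0.503  -0.1737  0.088 ] yaw -2.292079967830074 q6 1.7986590489678835 F [-4.2015 -1.4482  4.8272] M [-0.3     0.7566  0.114 ] 0.15529803312001006
```

View pics/o_scene.png

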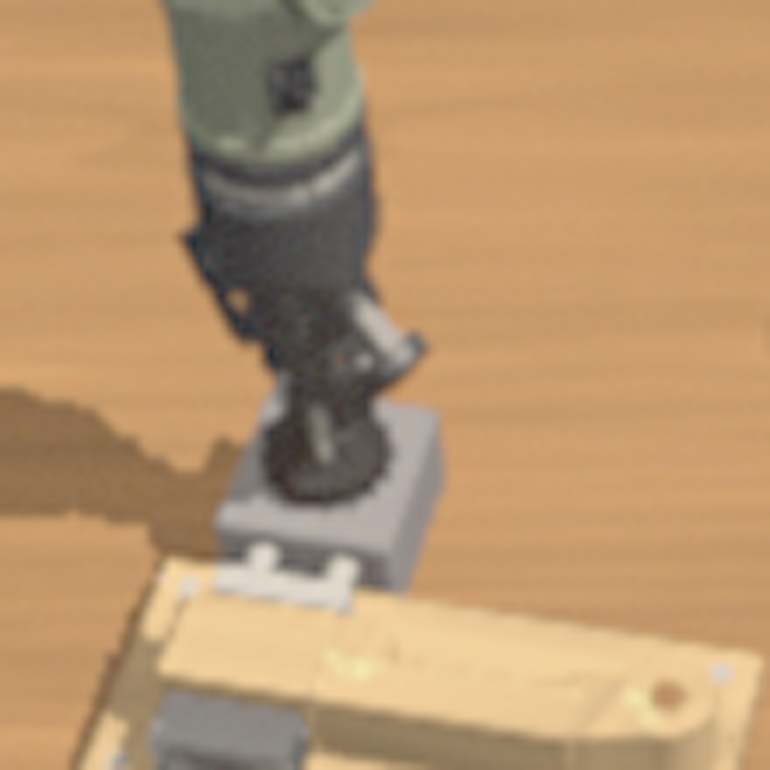

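Emit:
send_rows(series=[[[0, 0, 0.8], [0, 0, 0], 0]])

```text
time_s: 18.38
eef_pos: [0.503, -0.1737, 0.088]
ee_rot: [0.909, -0.417, 0.0, 0.001]
contact_force: [-3.9, -1.7, 4.1]
opening: 0.151
```

```bash
python3 st.py
```

```text
18.375 [ 0.503  -0.1737  0.088 ] yaw -2.4312837130550995 q6 1.937761279975082 F [-3.851  -1.7433  4.1039] M [-0.3423  0.7149  0.1835] 0.15060343621728478
```

Emit:
send_rows(series=[[[0, 0, 0.8], [0, 0, 0], 0]])

```text
time_s: 18.5
eef_pos: [0.5029, -0.1737, 0.088]
ee_rot: [0.878, -0.48, 0.0, 0.001]
contact_force: [-3.8, -3.5, 6.3]
opening: 0.15
```

```bash
python3 st.py
```

```text
18.5 [ 0.5029 -0.1737  0.088 ] yaw -2.57103172821825 q6 2.0776758156109225 F [-3.7585 -3.5427  6.3374] M [-0.3649  0.7069  0.4668] 0.15045319804198026
```

Emit:
send_rows(series=[[[0, 0, 0.8], [0, 0, 0], 0]])

```text
time_s: 18.62
eef_pos: [0.503, -0.1737, 0.088]
ee_rot: [0.842, -0.539, 0.0, 0.001]
contact_force: [-3.9, -2.4, 5.1]
opening: 0.151
```

```bash
python3 st.py
```

```text
18.625 [ 0.503  -0.1737  0.088 ] yaw -2.7104016099759773 q6 2.2170768362479314 F [-3.8604 -2.4101  5.0823] M [-0.3792  0.7367  0.2523] 0.1512574936517738
```

Emit:
send_rows(series=[[[0, 0, 0.8], [0, 0, 0], 0]])

```text
time_s: 18.75
eef_pos: [0.503, -0.1736, 0.088]
ee_rot: [0.802, -0.597, 0.0, 0.001]
contact_force: [-3.7, -2.6, 7.5]
opening: 0.152
```

```bash
python3 st.py
```

```text
18.75 [ 0.503  -0.1736  0.088 ] yaw -2.8503674953032383 q6 2.3570002289923218 F [-3.6934 -2.6103  7.515 ] M [-0.3328  0.709   0.2514] 0.15174505606955754
```

Emit:
send_rows(series=[[[0, 0, 0.8], [0, 0, 0], 0]])

```text
time_s: 18.88
eef_pos: [0.503, -0.1736, 0.088]
ee_rot: [0.759, -0.652, 0.0, 0.001]
contact_force: [-2.6, -1.6, 5.0]
opening: 0.151
```

```bash
python3 st.py
```

```text
18.875 [ 0.503  -0.1736  0.088 ] yaw -2.990169703681187 q6 2.4967288246387085 F [-2.5616 -1.6122  5.0476] M [-0.336   0.6888  0.2024] 0.1510166154880194
```

Torque peaked at 0.54 N m at 2.74 rad of turn and at 0.47 N m at 3.44 rad, dropping after each. These are two tooth peaks about 45° apart, so the slip is about 1.1 rad. I'll add a little more turn, then let go.

Emit:
send_rows(series=[[[0, 0, 0.6], [0, 0, 0], 0], [[0, 0, 0], [0, 0, 0], 0], [[0, 0, 0], [0, 0, 0], 0.3], [[0, 0, 0], [0, 0, 0], 0.5], [[0, 0, 0], [0, 0, 0], 0.7], [[0, 0, 0], [0, 0, 0], 0.7], [[0, 0, 0], [0, 0, 0], 0.7]])

```text
time_s: 19.75
eef_pos: [0.503, -0.1728, 0.0871]
ee_rot: [0.725, -0.689, -0.0, -0.0]
contact_force: [-1.0, 0.9, -0.2]
opening: 0.698
```

Emit:
send_rows(series=[[[0, 0, 0], [0, 0, -0.3], 0.7], [[0, 0, 0], [0, 0, -0.6], 0.7], [[0, 0, 0], [0, 0, -0.9], 0.7], [[0, 0, 0], [0, 0, -0.9], 0.7], [[0, 0, 0], [0, 0, -0.9], 0.7], [[0, 0, 0], [0, 0, -0.5], 0.7], [[0, 0, 0], [0, 0, 0], 0.7]])

```text
time_s: 20.62
eef_pos: [0.5044, -0.1737, 0.2542]
ee_rot: [0.725, -0.689, 0.003, -0.001]
contact_force: [0.7, -1.2, -0.1]
opening: 0.703
```

```bash
python3 st.py;  python3 -c "
from h import *
im=imaging.camera('scene');cv2.imwrite('pics/p_raw.png',im)
crop(im,150,155,110,110,7,'pics/p_scene.png',.5)"
```

```text
20.625 [ 0.5044 -0.1737  0.2542] yaw -3.0915804749517597 q6 2.597651930162983 F [ 0.6673 -1.2375 -0.0881] M [-0.0069  0.0034 -0.0038] 0.7028938787877368
```

View pics/p_scene.png

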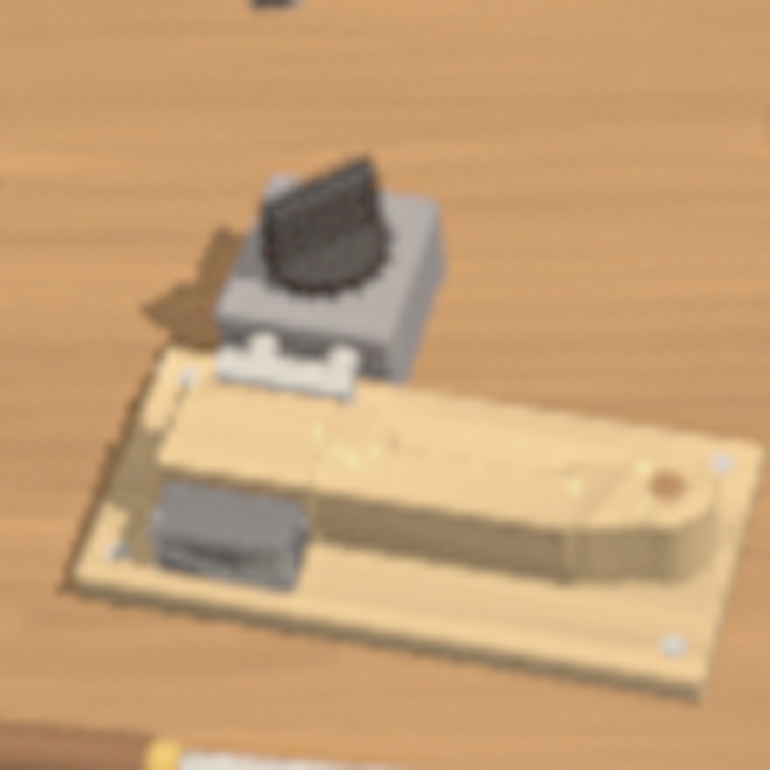

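View pics/p_raw.png

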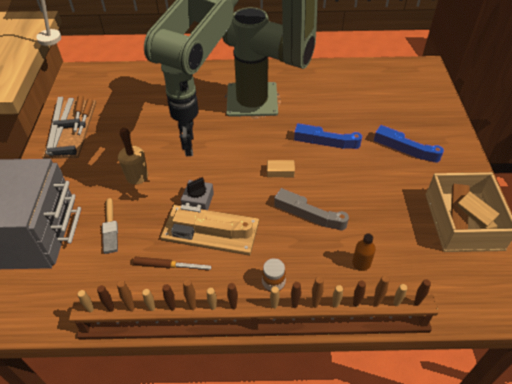

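The blank is clamped and square, with the jaw flush against the heel, and the bystanders look unmoved. The knob bar, however, now runs from (265,210) to (370,160) in the crop, which means it sprang back after I released it. That thins my margin on the click count, so I'll measure the bar angle and add one more click with a regrasp.

```bash
python3 - <<'E'
from h import *
from scipy.optimize import minimize
f=8; n="scene"; x,y,w,h=177,165,42,42
t=np.linspace(0,2*np.pi,40)
sk=np.concatenate([np.stack([30*np.cos(t),30*np.sin(t),0*t+z],-1) for z in(51,63)])
bar=np.array([(a,b,c) for a in(-28,28) for b in(-7,7) for c in(62,96)])
def ren(q):
    m=np.zeros((h*f,w*f),np.uint8)
    for P in(sk,bar):
        p=(proj(n,place(q,P))-[x,y]+.5)*f
        cv2.fillConvexPoly(m,cv2.convexHull(np.int32(np.round(p*16))),1,shift=4)
    return m>0
for a in(np.load("pics/avg_scene.npy"),cv2.imread("pics/p_raw.png")):
    i=cv2.resize(np.float32(a)[y:y+h,x:x+w].max(2),None,fx=f,fy=f,interpolation=cv2.INTER_CUBIC)
    c,l,s,_=cv2.connectedComponentsWithStats((i<62).astype(np.uint8)); M=l==1+np.argmax(s[1:,4])
    c=[(( ren([.503+ox,-.1737+oy,b])^M).sum()/64,b,ox,oy) for b in np.arange(-1.9,.2,.05) for ox in(-.003,0,.003) for oy in(-.003,0,.003)]
    print(sorted(c)[:4])
q=-1.05
plan([.5032,-.1737,.15],q+np.pi/2,1,.7)
E
```

```text
[(np.float64(55.375), np.float64(-0.5499999999999987), 0.003, 0), (np.float64(56.0625), np.float64(-0.5999999999999988), 0.003, 0), (np.float64(56.21875), np.float64(-0.6499999999999988), 0.003, 0), (np.float64(57.0625), np.float64(-0.6999999999999988), 0, -0.003)]
[(np.float64(54.5), np.float64(-0.6999999999999988), 0, 0), (np.float64(55.28125), np.float64(-0.7499999999999989), 0, 0), (np.float64(55.6875), np.float64(-0.6499999999999988), 0, 0), (np.float64(56.203125), np.float64(-0.7999999999999989), 0, 0)]
TURN TOO BIG
[[[-0.014,0.014,15.302],[0.01,0.011,2.558],0.7]]
```

```bash
python3 - <<'E'
from h import *
def ang(a,b,f,x,y):
    A=back("scene",un(a,f,x,y),.096);B=back("scene",un(b,f,x,y),.096);d=A-B;print(A,B,np.linalg.norm(d),np.arctan2(d[1],d[0]))
ang((268,205),(368,160),7,150,155)
# initial avg picture: 10x, off 177,165
ang((115,212),(232,118),10,177,165)
a=cv2.imread("pics/p_raw.png").astype(np.float32)
i=cv2.resize(a[165:207,177:219],None,fx=12,fy=12,interpolation=cv2.INTER_CUBIC)
cv2.imwrite("pics/p_k.png",np.uint8(np.clip((i-5)*3,0,255)))
E
```

```text
[ 0.51506693 -0.19289305  0.096     ] [ 0.49000373 -0.15150003  0.096     ] 0.048389531594634216 -1.0263473417703304
[ 0.52265992 -0.1917125   0.096     ] [ 0.48538204 -0.15906078  0.096     ] 0.0495557792034442 -0.7193398748967275
```

View pics/p_k.png

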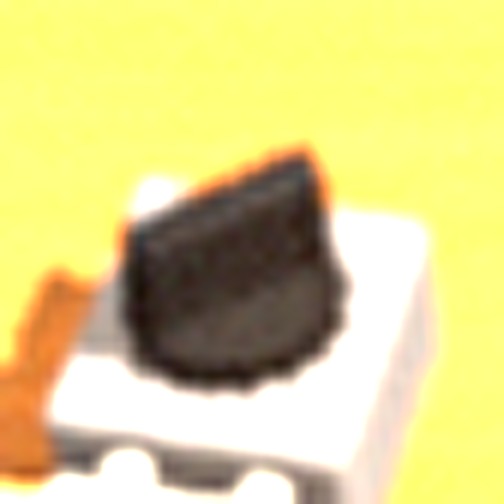

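The ridge line gives the bar at -0.72 rad at the start, matching my -0.70 grasp, and -1.03 - π now. The net turn is 3.44 rad, so after a spring-back into its detent the slip is about one click. I'll regrasp and add about 1 rad for margin.

Emit:
send_rows(series=[[[0, 0, -0.99], [0, 0, 0.25], 0.7], [[0, 0, -0.99], [0, 0, 0.25], 0.7], [[0, 0, -0.99], [0, 0, 0.25], 0.7], [[0, 0, -0.99], [0, 0, 0.25], 0.7], [[0, 0, -0.99], [0, 0, 0.25], 0.7], [[0, 0, -0.99], [0, 0, 0.25], 0.7], [[0, 0, -0.99], [0, 0, 0.25], 0.7], [[0, 0, -0.99], [0, 0, 0.25], 0.7], [[0, 0, -0.99], [0, 0, 0.25], 0.7], [[0, 0, -0.99], [0, 0, 0.25], 0.7]])

```text
time_s: 21.92
eef_pos: [0.5017, -0.1723, 0.1491]
ee_rot: [0.994, 0.106, -0.001, -0.001]
contact_force: [-0.1, 0.3, 0.1]
opening: 0.701
```

Emit:
send_rows(series=[[[0, 0, -0.99], [0, 0, 0], 0.7], [[0, 0, -0.99], [0, 0, 0], 0.7], [[0, 0, -0.99], [0, 0, 0], 0.7], [[0, 0, -0.99], [0, 0, 0], 0.7], [[0, 0, -0.99], [0, 0, 0], 0.7], [[0, 0, -0.99], [0, 0, 0], 0.7], [[0, 0, -0.99], [0, 0, 0], 0.7], [[0, 0, -0.99], [0, 0, 0], 0.7], [[0, 0, -0.99], [0, 0, 0], 0.7], [[0, 0, -0.99], [0, 0, 0], 0.7]])

```text
time_s: 23.18
eef_pos: [0.5018, -0.1723, 0.1494]
ee_rot: [0.565, 0.825, -0.0, -0.002]
contact_force: [-0.8, 0.2, -0.7]
opening: 0.698
```

Emit:
send_rows(series=[[[0, 0, -0.99], [0, 0, 0], 0.7], [[0, 0, 0], [0, 0, 0], 0.7], [[0, 0, 0], [0, 0, 0], 0.7]])

```text
time_s: 23.55
eef_pos: [0.5024, -0.1726, 0.1503]
ee_rot: [0.495, 0.869, -0.0, -0.001]
contact_force: [-0.3, -0.7, 0.7]
opening: 0.698
```

```bash
python3 st.py; python3 - <<'E'
from h import *
crop(imaging.camera("scene"),150,125,110,110,7,"pics/q_scene.png",.5)
plan([.503,-.1735,.086],-1.03+np.pi/2,5,0.7)
E
```

```text
23.55 [ 0.5024 -0.1726  0.1503] yaw 0.5345203884058033 q6 -1.0285101070415221 F [-0.2661 -0.7239  0.659 ] M [ 0.0224 -0.0006  0.0191] 0.6979911276934683
[[[-0.001,-0.001,-0.007],[-0.005,0.0,0.323],0.7],[[-0.001,-0.001,-0.007],[-0.005,0.0,0.323],0.7],[[-0.001,-0.001,-0.007],[-0.005,0.0,0.323],0.7],[[-0.001,-0.001,-0.007],[-0.004,0.0,0.323],0.7],[[-0.001,-0.001,-0.007],[-0.004,0.0,0.323],0.7]]
```

View pics/q_scene.png

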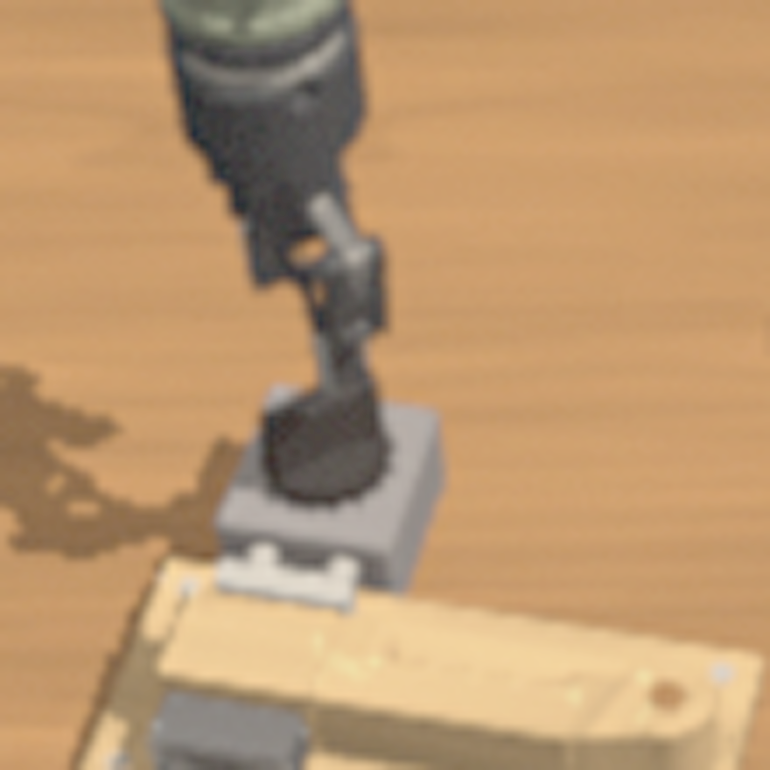

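The fingers straddle the bar again, so I'll descend and grip.

Emit:
send_rows(series=[[[0, 0, 0], [0, 0, 0.32], 0.7], [[0, 0, 0], [0, 0, 0.32], 0.7], [[0, 0, 0], [0, 0, 0.32], 0.7], [[0, 0, 0], [0, 0, 0.32], 0.7], [[0, 0, 0], [0, 0, 0.3], 0.7], [[0, 0, 0], [0, 0, 0], 0.7]])

```text
time_s: 24.35
eef_pos: [0.502, -0.1725, 0.0865]
ee_rot: [0.494, 0.869, -0.0, -0.001]
contact_force: [0.0, -0.3, -0.2]
opening: 0.701
```

Emit:
send_rows(series=[[[0, 0, 0], [0, 0, 0], 0.4], [[0, 0, 0], [0, 0, 0], 0.2], [[0, 0, 0], [0, 0, 0], 0], [[0, 0, 0], [0, 0, 0], 0], [[0, 0, 0], [0, 0, 0], 0], [[0, 0, 0], [0, 0, 0], 0]])

```text
time_s: 25.1
eef_pos: [0.5031, -0.1735, 0.0888]
ee_rot: [0.494, 0.869, -0.0, 0.0]
contact_force: [-3.1, -1.6, 5.9]
opening: 0.153
```

```bash
python3 st.py
```

```text
25.1 [ 0.5031 -0.1735  0.0888] yaw 0.5372140248902598 q6 -1.031037870571997 F [-3.1138 -1.6101  5.8934] M [-0.1882  0.6119  0.0676] 0.1530448982142687
```

Emit:
send_rows(series=[[[0, 0, 0.8], [0, 0, 0], 0], [[0, 0, 0.8], [0, 0, 0], 0]])

```text
time_s: 25.35
eef_pos: [0.5031, -0.1735, 0.0888]
ee_rot: [0.612, 0.791, -0.0, 0.0]
contact_force: [-3.1, -0.5, 5.7]
opening: 0.158
```

```bash
python3 st.py
```

```text
25.35 [ 0.5031 -0.1735  0.0888] yaw 0.2542030384893094 q6 -0.7477779660781149 F [-3.093  -0.5444  5.6629] M [-0.1553  0.5088  0.3055] 0.15750634330671706
```

Emit:
send_rows(series=[[[0, 0, 0.8], [0, 0, 0], 0], [[0, 0, 0.8], [0, 0, 0], 0]])

```text
time_s: 25.6
eef_pos: [0.5031, -0.1735, 0.0888]
ee_rot: [0.716, 0.698, -0.0, 0.001]
contact_force: [-4.1, -1.7, 6.0]
opening: 0.152
```

```bash
python3 st.py
```

```text
25.6 [ 0.5031 -0.1735  0.0888] yaw -0.02474368417738996 q6 -0.4687145530147354 F [-4.0761 -1.7491  6.0276] M [-0.2056  0.5333  0.3501] 0.15171588922528098
```

Emit:
send_rows(series=[[[0, 0, 0.8], [0, 0, 0], 0]])

```text
time_s: 25.72
eef_pos: [0.5031, -0.1735, 0.0888]
ee_rot: [0.763, 0.647, -0.0, 0.001]
contact_force: [-3.7, -0.4, 5.1]
opening: 0.153
```

```bash
python3 st.py
```

```text
25.725 [ 0.5031 -0.1735  0.0888] yaw -0.16419250486676526 q6 -0.32920635138610127 F [-3.6629 -0.4368  5.0545] M [-0.1854  0.4404  0.4187] 0.15284255365529237
```

Emit:
send_rows(series=[[[0, 0, 0.8], [0, 0, 0], 0]])

```text
time_s: 25.85
eef_pos: [0.5031, -0.1735, 0.0888]
ee_rot: [0.806, 0.592, -0.0, 0.001]
contact_force: [-3.0, -0.9, 5.3]
opening: 0.151
```

```bash
python3 st.py
```

```text
25.85 [ 0.5031 -0.1735  0.0888] yaw -0.3036866778500363 q6 -0.18969687643441463 F [-3.0286 -0.8838  5.3397] M [-0.1617  0.4827  0.519 ] 0.15123548357306824
```

Emit:
send_rows(series=[[[0, 0, 0.8], [0, 0, 0], 0]])

```text
time_s: 25.98
eef_pos: [0.5032, -0.1735, 0.0888]
ee_rot: [0.845, 0.534, -0.0, 0.001]
contact_force: [-2.4, -1.3, 5.5]
opening: 0.15
```

```bash
python3 st.py
```

```text
25.975 [ 0.5032 -0.1735  0.0888] yaw -0.44382226820147747 q6 -0.04964309340759951 F [-2.41   -1.2517  5.4564] M [-0.2123  0.5172  0.3289] 0.15044887533135493
```

Third peak of 0.52 N m came at about 4.29 rad total, which fits 2.74 + 2×0.785 = 4.31. The slip is now about 1.6–1.7 rad, or two clicks. I'll compare the jaw in pictures before and after letting go.

```bash
python3 - <<'E'
from h import *
np.save("pics/before.npy",np.mean([imaging.camera("scene").astype(float) for _ in range(5)],0))
E
python3 st.py
```

```text
26.225 [ 0.5032 -0.1735  0.0888] yaw -0.4397571705433334 q6 -0.05388496670459922 F [-2.9819 -1.6823  5.4073] M [-0.1599  0.4351  0.1764] 0.15061101343125524
```

Emit:
send_rows(series=[[[0, 0, 0], [0, 0, 0], 0.3], [[0, 0, 0], [0, 0, 0], 0.5], [[0, 0, 0], [0, 0, 0], 0.7], [[0, 0, 0], [0, 0, 0], 0.7], [[0, 0, 0], [0, 0, 0], 0.7]])

```text
time_s: 26.85
eef_pos: [0.503, -0.1729, 0.0879]
ee_rot: [0.844, 0.536, 0.0, -0.0]
contact_force: [-0.4, -0.7, 0.6]
opening: 0.698
```

Emit:
send_rows(series=[[[0, 0, 0], [0, 0, -0.3], 0.7], [[0, 0, 0], [0, 0, -0.6], 0.7], [[0, 0, 0], [0, 0, -0.9], 0.7], [[0, 0, 0], [0, 0, -0.9], 0.7], [[0, 0, 0], [0, 0, -0.9], 0.7], [[0, 0, 0], [0, 0, -0.5], 0.7], [[0, 0, 0], [0, 0, 0], 0.7]])

```text
time_s: 27.72
eef_pos: [0.5044, -0.1737, 0.255]
ee_rot: [0.844, 0.536, 0.002, 0.003]
contact_force: [1.0, -0.7, -1.1]
opening: 0.697
```

```bash
python3 st.py; python3 - <<'E'
from h import *
a=np.mean([imaging.camera("scene").astype(float) for _ in range(5)],0); np.save("pics/after.npy",a); b=np.load("pics/before.npy")
x,y,w,h=170,160,70,65
f=lambda i:np.uint8(255*(np.clip(cv2.resize(np.float32(i[y:y+h,x:x+w]),None,fx=5.5,fy=5.5,interpolation=cv2.INTER_CUBIC),0,255)/255)**.6)
cv2.imwrite("pics/ba.png",np.hstack([f(b),f(a)]))
i=cv2.resize(np.float32(a[165:207,177:219]),None,fx=12,fy=12,interpolation=cv2.INTER_CUBIC)
cv2.imwrite("pics/r_k.png",np.uint8(np.clip((i-5)*3,0,255)))
E
```

```text
27.725 [ 0.5044 -0.1737  0.255 ] yaw -0.44035352041402936 q6 -0.05358392535070014 F [ 1.024  -0.655  -1.1004] M [ 0.0316 -0.0278 -0.0357] 0.6972176097860383
```

View pics/ba.png

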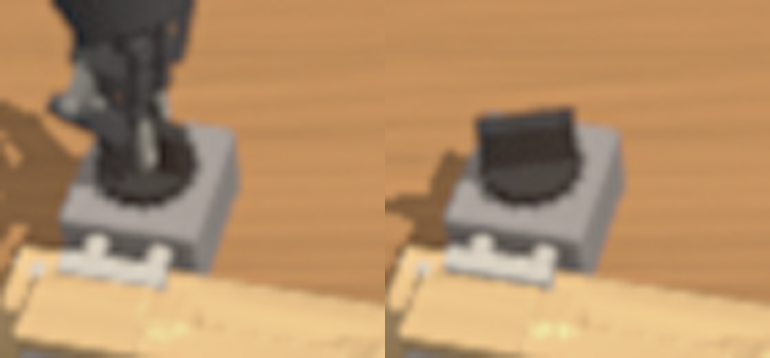

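View pics/r_k.png

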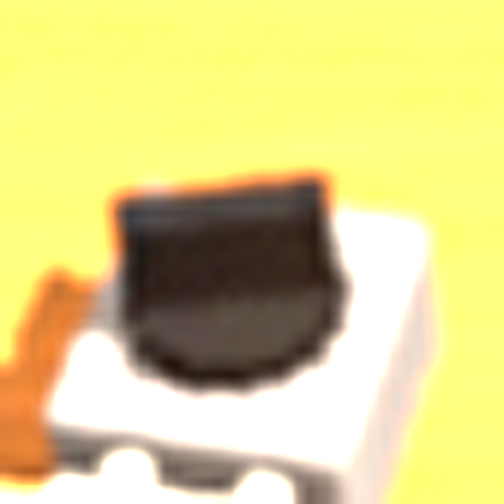

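```bash
python3 - <<'E'
from h import *
b=np.load("pics/before.npy").astype(np.float32);a=np.load("pics/after.npy").astype(np.float32);p=cv2.imread("pics/p_raw.png").astype(np.float32)
def ecc(u,v,r):
    x,y,w,h=r; U=u[y:y+h,x:x+w].mean(2);V=v[y:y+h,x:x+w].mean(2)
    W=np.eye(2,3,dtype=np.float32)
    try: c,W=cv2.findTransformECC(U,V,W,cv2.MOTION_TRANSLATION,(3,100,1e-6),None,3); return W[:,2],c
    except Exception as e: return str(e)[:50]
print("jaw b->a",ecc(b,a,(180,201,23,14)),"p->a",ecc(p,a,(180,201,23,14)))
print("heel b->a",ecc(b,a,(172,212,40,16)),"scroll",ecc(b,a,(225,212,30,25)))
x,y,w,h=178,198,28,18
g=lambda i:np.uint8(np.clip(cv2.resize(i[y:y+h,x:x+w],None,fx=14,fy=14,interpolation=cv2.INTER_CUBIC),0,255))
i=np.load("pics/avg_scene.npy").astype(np.float32)
cv2.imwrite("pics/jaw.png",np.vstack([np.hstack([g(b),g(a)]),np.hstack([g(p),g(i)])]))
E
```

```text
jaw b->a (array([ 0.11374597, -0.59339505], dtype=float32), 0.9768332471835085) p->a (array([ 0.00902182, -0.00179872], dtype=float32), 0.999969224164018)
heel b->a (array([-0.0682588 , -0.00430396], dtype=float32), 0.9990647732301003) scroll (array([0.02241151, 0.02836852], dtype=float32), 0.9975316526894041)
```

View pics/jaw.png

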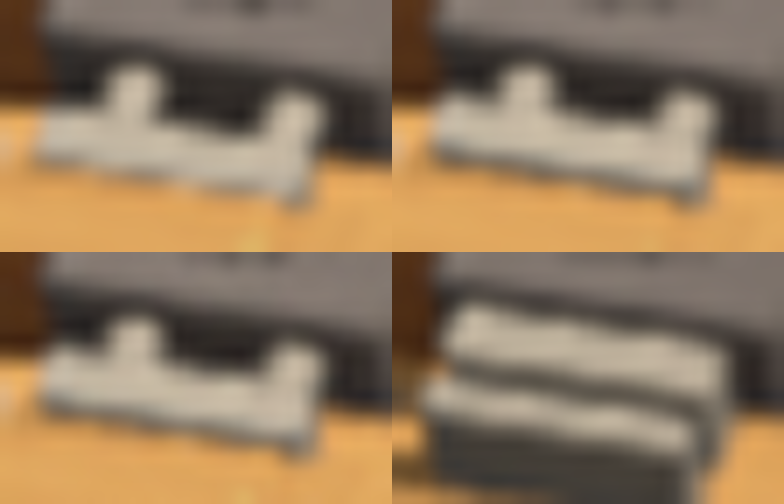

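After release, the rest position is the same as the first time (0.00 px jaw shift). The carriage backs off about 2 mm from fully compressed, and the heel does not move. Regrasp torque of about 0.3 N m, against about 0.17 free, means the spring still loads the heel with roughly 15–20 N. I'll do one last check for bystander motion and then hand in.

```bash
python3 - <<'E'
from h import *
a=np.load("pics/after.npy").astype(np.float32);i=np.load("pics/avg_scene.npy").astype(np.float32)
for n,(x,y,w,h) in dict(block=(260,152,40,35),jar=(255,252,35,40),bottle=(345,228,40,48),brush=(95,195,30,60),gouge=(125,250,90,26),mallet=(118,125,24,60),grey=(270,185,80,48)).items():
    U=i[y:y+h,x:x+w].mean(2);V=a[y:y+h,x:x+w].mean(2);W=np.eye(2,3,dtype=np.float32)
    c,W=cv2.findTransformECC(U,V,W,cv2.MOTION_TRANSLATION,(3,100,1e-6),None,3);print(n,W[:,2],round(c,3))
# neck pose check
def b(p): return back("scene",un(p,7,150,155),.064)
A,C=b((160,462)),b((565,530)); d=C-A; th=np.arctan2(-d[0],d[1]); q=[.606,-.1951,-.2216]
print("edge yaw",th,"len",np.linalg.norm(d)); r=A[:2]-q[:2]; c,s=np.cos(q[2]),np.sin(q[2]); print("corner(23,-33) in vise",c*r[0]+s*r[1],-s*r[0]+c*r[1])
s,R=state();print(s["time_s"],s["eef_pos"],s["contact_force"]); print(robot.job_done())
E
```

```text
block [ 0.00632183 -0.00649745] 1.0
jar [ 0.00166526 -0.00210496] 1.0
bottle [ 0.00164704 -0.00145636] 1.0
brush [-0.01298605  0.3110804 ] 0.953
gouge [-0.00442608 -0.00339034] 1.0
mallet [-0.57112306 -1.8607084 ] 0.717
grey [-0.00071185  0.00042844] 1.0
edge yaw -0.2250568836563119 len 0.17296493222173068
corner(23,-33) in vise 0.02959932235184732 -0.03159194524681869
27.975 [ 0.50213873 -0.17252746  0.25037801] [ 0.13187736  0.0809684  -0.59679736]
the job is handed in; nothing more can be done
None
```

I placed the blank in the vise and let it go with the heel in the bay. I then clamped it by turning the knob clockwise, regrasping once. The job was handed in at about 28 s; no verdict was reported.

**What the last checks showed**
- **Blank:** its long edge lies within about 0.004 rad of the vise's axis. The heel corner measured x = 29.6 mm, y = -31.6 mm against 29 and -33 expected with the heel centred along the jaws and against the fixed jaw.
- **Clicks:** torque peaked at about 2.74, 3.44 and 4.29 rad of total turn, dropping after each peak. That puts the slip at roughly 1.1 to 1.7 rad, or one to two clicks. I could not read it directly.
- **Robot:** the gripper was clear at 0.25 m up, with forces near zero.

**Not certain or in disagreement**
- **Recoil:** the knob sprang back about 0.5 rad on each release, and the jaw carriage backed off about 2 mm to the same resting place. The heel did not move. I estimate 15–20 N of clamping from the knob torque, but did not measure it.
- **Bystanders:** the block, jar, bottle and gouge showed no shift. The brush and mallet checks matched poorly: 0.3 px at 0.95 correlation and 1.9 px at 0.72. I put that down to the arm's shadow, since the arm never went near them, but did not check it further.

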